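# Load a slide carrier through the reader's one-way flap

## Task

Set the slide carrier (the grey box with the grip ridge) down in the open lane of the slide reader, push it along the lane through the sprung one-way flap, and slowly on until you feel it come fully home with a light press of about 10 N against the end stop inside; never force carrier, flap or reader. Then take the hand away so that the flap springs shut behind the carrier, without pulling the flap back outwards, and leave the other things on the bench where they are.

Things in the scene. Friction and masses are not known exactly. Their poses are not given: they have to be found in the camera images.
- carrier: the slide carrier: loose grey plastic box, 80 (x) x 56 (y) x 28 mm high, black ribs on its sides, and a grip ridge on the middle of its lid, 44 (x) x 14 (y) mm, 24 mm high (its top 52 mm above the underside). Origin: centre of its underside; z up. The same either way round. 0.1 to 0.23 kg.
- reader: fixed slide reader; origin on the bench under the lane's centre line, in the plane of the shut flap; x along the lane in the push direction, y left, z up (all mm below in this frame). Aluminium floor, top at z=6, from x=-100 to 190. White housing 125 high at x=190 to 345, y=-110 to 110.
- lane_entry (a point): near end of the reader's open lane, centre line, on the floor (reader x=-100, y=0, z=6). The lane runs to x=-6, inner wall faces at y=-31 and 31, wall tops at z=26, open above and at this end.
- slot_start (a point): start of the covered chamber's roof, mid slot (reader x=8, y=0, z=44). Clear roof lips at z=40 to 44 leave a slot y=-21 to 21 along the chamber to x=190: ridge or closed fingers travel in it and lift out of it; the carrier's body does not. Chamber walls: right y=-31; left y=50 (pocket for the flap), from x=78, after a slanted lead-in, y=31.
- stop_range (a point): nearest possible place of the end stop's face (reader x=142, y=0, z=6). The stop is a black rubber buffer across the chamber, z=8 to 36, that gives 1 mm per 6 N: come onto it slowly. Its setting is not measured: the face is anywhere from x=142 to 172, to be felt for. A carrier home against it has its origin at x=102 to 132.
- flap (a joint): sprung one-way flap, rad: 0 shut, grows to 1.4 into the chamber. Grey plate 54 mm long, 4 thick, z=8 to 36, hinged upright at reader x=0, y=42; free end at y=-12 when shut. Takes 3 to 8 N of push by the carrier; shuts itself, damped, when nothing is in its way; cannot open outwards (-x). It swings clear behind a carrier whose origin is beyond x=95.
- flap_tip (a point): upper corner of the flap's free end, 36 mm above the bench
- slide_box: bystander: grey plastic slide box 90 x 66 x 34 mm, flat lid without ridge; not the carrier; origin at the centre of its underside
- oil_bottle: bystander: small amber glass bottle, 32 mm diameter, 62 mm tall, standing beside the reader's chamber; origin at the centre of its underside
- counter: bystander: steel tally counter, 44 mm diameter, 28 mm tall plus a 14 mm thumb button, beside the reader's chamber; origin at the centre of its underside
- beaker: bystander: glass beaker, 68 mm diameter, 85 mm tall; origin at the centre of its underside
- stain_bottle: bystander: white plastic bottle, 60 mm diameter, 130 mm tall; origin at the centre of its underside
- jar: bystander: glass jar with black cap, 64 mm diameter, 75 mm tall; origin at the centre of its underside
- loupe: bystander: black loupe, 36 mm diameter, 30 mm tall; origin at the centre of its underside
Mind the look-alikes: they are no part of the job. Leave any red look-alike of the carrier alone.

How it is judged:
By the outcome, as a careful person would: the job done as asked, in the order asked, and still so for the second after the job is handed in, with the robot touching nothing.
It also fails if it takes over 62 s, if anything falls off the work surface, if the arm or the gripper's body presses on something with over 40 N, if the wrist force passes 120 N, or if a joint passes its speed limit or range.

## Robot

A 7-joint arm with a two-finger parallel gripper is mounted at the origin on the work surface. World frame = base frame: x ahead of the robot, y to its left, z up, the work surface at z = 0. Lengths are in m, angles in rad, forces in N, time in s.
With the tool pointing down it reaches from about 0.4 to 0.85 m from the base axis. Payload 4.5 kg.
Tool frame: the origin (TCP) lies on the centre line of the jaws, within the pads' length; the fingertips stand 14 mm ahead of it and the grasp point (between the pads) lies 5 mm behind it (nose_length is the distance from the TCP to the fingertips, in m); x points along the fingers, y is the direction in which the jaws open and shut, and the axes are right-handed (so a half turn about x gives the same grasp; the last joint's range is limited). The gripper opens to 88 mm and grips with 3 to 60 N. Pads are 18 mm wide; open, the fingers measure 123 mm over their backs; the gripper's body (75 mm by 187 mm) begins 45 mm behind the grasp point.
Start: joints at [-1.178, 0.689, -0.195, 1.565, 0.157, 0.902, -0.215], TCP at [0.219, 0.585, 0.216] pointing down, gripper open.
Joint ranges: [-3.01, 3.01], [-0.46, 2.08], [-1.47, 1.51], [0.13, 2.56], [-1, 4.14], [0.04, 2.09], [-2.66, 2.66]. Speed limits (rad/s): [2.57, 2.57, 3.14, 3.14, 3.14, 3.14, 3.14].

## Interface

Orientations are given as a unit quaternion [x, y, z, w].
In Python, from plant import get_state, snapshot, camera_params, finish_job, boxes_of, silhouettes, spot_point, nose_length gives the robot as it stands.
- The arm moves only by the tool apply_moves, never from a script. Its arguments are lists of equal length, an entry for each row: "delta_pos": the shift along the tool's x, y, z in cm, a list of three; "yaw": the turn about the tool's x in rad; "gripper": the opening in per cent of the stroke, from 0 (shut) to 100 (fully open). A call has 1 to 10 rows; each row is the pose to reach, as a shift and turn from the pose measured when the call began, along the tool's axes at that moment; what a row does not reach only later rows make up. A row lasts 1/12 s, in which the tool goes at most 41.7 mm and 7.16 degrees, less where a joint would pass 70% of its speed; a pose out of reach is approached as far as the arm can. A call with a gripper value outside its range is refused whole. The fingers move at their own pace and stop on an object; "force" is the grip in N (left out, the last holds). Time passes only in rows, so rows that repeat a pose let the fingers close. It gives the time, the measured TCP pose, the force and the opening at its end, in the units of the state.
- get_state(): the state, without advancing time (a new reading comes with each control period).
- snapshot(name): name is "scene" or "top" or "wrist"; returns the picture (384x512x3 uint8, red, green, blue); there is no depth.
- camera_params(name): a dict with "fovy" (degrees; the focal length in pixels is half the picture's height over the tangent of half this angle, whatever the lens; pixels are square), "cx", "cy" (the principal point, pixels), "dist" ([k1, k2, p1, p2, k3] as OpenCV has them; the pictures are not rectified), "position" and "orientation" of the camera in the world. Camera axes: x right, y down, z forward; pixel columns grow to the right and rows downward; lengths in m; the calibration is good to about 2 mm. A picture is of the moment at which its call begins: read the wrist's pose just before it. camera_params takes no time and is no camera call; for the wrist camera it gives the pose at the moment of the call.
- finish_job(): hands the job in, once; it reports no verdict.
Trained networks look in the newest picture that a camera, given by its name, has taken for a name from the list of things; names that differ only in an ending like _2 or _b are one class to them, and where a whole thing is asked for, a point or a joint stands for the part that bears it (a point fixed in the world has none). Each returns a list of dicts, best first, with "score" (0 to 1); they miss things now and then, are a little off and sometimes report something else, mostly with a low value. They report only what shows in the picture. A call takes as long as a camera call. They do not tell look-alikes from the thing itself.
- boxes_of(thing, camera): "bbox" ([left, top, width, height] in pixels, round what is visible of it).
- silhouettes(thing, camera): "mask" (384x512 bool, what is visible of it) and "bbox" ([left, top, width, height] in pixels, round what is visible of it).
- spot_point(thing, camera): "pixel" ([column, row] in pixels: a listed point, or the origin of a listed thing).
The state is a dict: "clock": time; "q": joint angles; "qd": joint speeds; "joint_torque": joint torques, N m; "tool_pos": TCP position; "eef_rot": TCP orientation; "contact_force": force on the tool from outside, world axes, zero at the start; "moment": the same for the moment, N m; "opening": opening from 0.0 (shut) to 1.0 (fully open).
Only numpy, scipy, OpenCV 4.12 (cv2) and the standard library are available. Lean on these libraries where they do the work, as an engineer would, in place of code of your own. Each camera call takes 0.05 s, during which the arm holds its last target.

## Working session

There is one attempt and no reset: what is moved stays moved. The work goes in short steps, Python scripts to look and compute and a tool call to move; the robot and the scene stay as the last step left them, time stands still between calls to the robot, and variables do not carry over. Pictures are saved under pics/ and viewed, and the job is handed in when it is done.

Besides the shell and the picture viewer there is one more tool, called after "Call:" as name([rows], argument=value, ...), one row to a line, values as JSON. apply_moves: Moves the arm, as the interface text tells. Its arguments: {"type":"object","properties":{"delta_pos":{"type":"array"},"yaw":{"type":"array"},"gripper":{"type":"array"},"force":{"type":"number"}},"required":["delta_pos","yaw","gripper"]}

```bash
mkdir -p pics; ls; python3 - <<'E'
from plant import *
import cv2,json
s=get_state();print(s)
for n in ["scene","top","wrist"]:
    im=snapshot(n);cv2.imwrite(f"pics/{n}0.png",im[:,:,::-1]);print(n,camera_params(n))
print(nose_length if not callable(nose_length) else nose_length())
E
```

```text
pics
{'clock': 0.0, 'q': array([-1.17819641,  0.68994649, -0.19447553,  1.56634153,  0.15730443,
        0.90247398, -0.21509719]), 'qd': array([-3.98276096e-04, -6.64030397e-04, -4.77112149e-05,  8.03301753e-04,
        2.30708657e-05,  1.93594134e-03,  9.77813549e-06]), 'joint_torque': array([-1.43193574e-04, -5.27552354e+01, -1.26709767e+00, -1.53425592e+01,
       -5.26629179e-02,  6.37427627e-03,  1.58753055e-04]), 'tool_pos': array([0.21930655, 0.58455392, 0.21493314]), 'eef_rot': array([ 0.12552777,  0.69581899, -0.12678152,  0.69570479]), 'contact_force': array([ 0.92090601, -0.29101975,  0.2763981 ]), 'moment': array([0.05279785, 0.00769578, 0.03829369]), 'opening': 1.001517810971191}
scene {'fovy': 51.186081360448036, 'cx': 251.8206575308144, 'cy': 190.43080929902558, 'dist': array([-0.0169566,  0.       ,  0.       ,  0.       ,  0.       ]), 'position': array([ 1.29307974, -0.1588974 ,  0.96051472]), 'orientation': array([ 0.7257542 ,  0.59185009, -0.22546124, -0.268629  ])}
top {'fovy': 42.18826194089385, 'cx': 250.8674600206981, 'cy': 183.40255173535044, 'dist': array([-0.0729661,  0.       ,  0.       ,  0.       ,  0.       ]), 'position': array([0.33143878, 0.0132208 , 1.71572824]), 'orientation': array([-0.70365142,  0.70836414, -0.04156431,  0.0369775 ])}
wrist {'fovy': 71.58152079135475, 'cx': 259.33347413200136, 'cy': 190.3237024240197, 'dist': array([-0.04045897,  0.        ,  0.        ,  0.        ,  0.        ]), 'position': array([0.14298464, 0.61258293, 0.38453117]), 'orientation': array([0.81165606, 0.56285162, 0.08845512, 0.12879512])}
0.014
```

View pics/scene0.png

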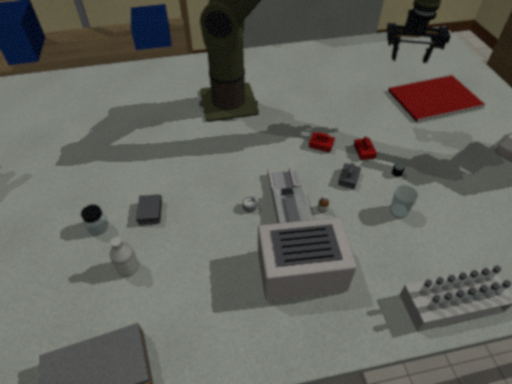

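View pics/top0.png

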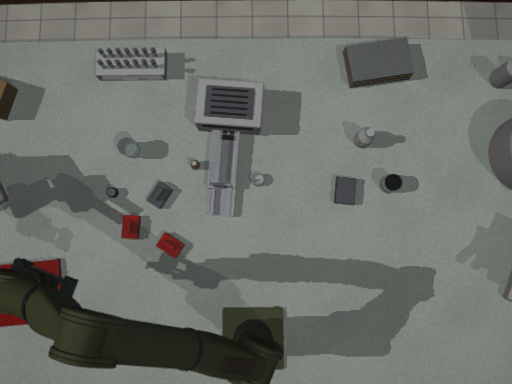

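View pics/wrist0.png

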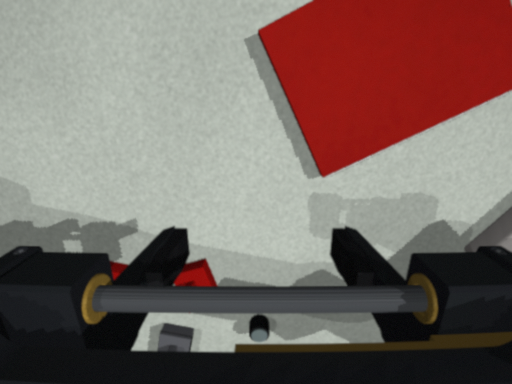

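Candidates for the carrier: in top, the grey box with a ridge at (159,194), the flat slide box at (345,190), and red ones at (131,227) and (170,244). The scene view has the same boxes at (349,176), (149,209), (321,141) and (366,148). I'll choose the grey one with the ridge and check it in a crop.

```bash
cat > h.py <<'E'
from plant import *
import numpy as np,cv2
from scipy.spatial.transform import Rotation as R
def K(p):
    f=192/np.tan(np.radians(p['fovy']/2)); return np.array([[f,0,p['cx']],[0,f,p['cy']],[0,0,1.]])
def pix2z(p,uv,z):
    u=cv2.undistortPoints(np.array(uv,float).reshape(-1,1,2),K(p),p['dist']).reshape(-1,2)
    d=R.from_quat(p['orientation']).apply(np.c_[u,np.ones(len(u))]); z=np.broadcast_to(z,len(u))
    t=(z-p['position'][2])/d[:,2]; return p['position']+d*t[:,None]
def proj(p,X):
    X=np.array(X,float).reshape(-1,3); Rm=R.from_quat(p['orientation']).inv()
    c=Rm.apply(X-p['position']); return cv2.projectPoints(c,np.zeros(3),np.zeros(3),K(p),p['dist'])[0].reshape(-1,2)
E
python3 - <<'E'
from h import *
for cam in ["top","scene"]:
    im=snapshot(cam);p=camera_params(cam)
    for t,z in [("carrier",0.026),("reader",0),("lane_entry",.006),("slot_start",.044),("stop_range",.006),("flap_tip",.036),("slide_box",0),("loupe",0),("oil_bottle",0),("counter",0),("beaker",0)]:
        for r in spot_point(t,cam)[:4]:
            if r['score']>.3: print(cam,t,round(r['score'],2),np.round(r['pixel'],1),np.round(pix2z(p,r['pixel'],z if t!='carrier' else 0)[0]*1000,1))
im=cv2.imread('pics/top0.png')[120:270,100:280];cv2.imwrite('pics/c1.png',cv2.resize(im,None,fx=4,fy=4,interpolation=cv2.INTER_CUBIC))
im=cv2.imread('pics/scene0.png')[120:240,230:430];cv2.imwrite('pics/c2.png',cv2.resize(im,None,fx=4,fy=4,interpolation=cv2.INTER_CUBIC))
E
```

```text
top carrier 0.76 [170.5 244.9] [312.5 278.4   0. ]
top carrier 0.65 [159.1 194.9] [484.8 319.6   0. ]
top carrier 0.63 [131.  223.6] [386.  415.8   0. ]
top reader 0.6 [223.9 189.4] [502.6  94.9   0. ]
top lane_entry 0.58 [219.  216.3] [409.3 111.6   6. ]
top slot_start 0.63 [223.9 181.3] [525.7  92.8  44. ]
top stop_range 0.73 [227.9 150. ] [639.8  80.6   6. ]
top flap_tip 0.4 [225.1 186.5] [508.8  89.2  36. ]
top slide_box 0.87 [344.7 191.3] [ 493.2 -324.5    0. ]
top loupe 0.41 [114.  191.9] [496.2 477.3   0. ]
top oil_bottle 0.65 [194.7 166.3] [584.  196.6   0. ]
top counter 0.46 [258.7 182.8] [524.8 -25.8   0. ]
top beaker 0.91 [133.5 148.8] [647.5 412.1   0. ]
scene carrier 0.96 [346.5 179.3] [487.4 308.5   0. ]
scene carrier 0.89 [321.8 147.9] [328.2 276.3   0. ]
scene carrier 0.65 [365.5 154.4] [390.4 413.1   0. ]
scene reader 0.71 [284.4 194.2] [507.7  95.1  -0. ]
scene lane_entry 0.85 [275.5 169.2] [401.1  92.    6. ]
scene slot_start 0.77 [285.6 190.6] [530.5  90.6  44. ]
scene slot_start 0.74 [286.9 190.6] [531.3  94.5  44. ]
scene stop_range 0.61 [292.9 230. ] [650.3  83.5   6. ]
scene flap_tip 0.51 [280.6 188.7] [513.2  79.8  36. ]
scene slide_box 0.77 [147.7 213.2] [ 496.  -330.2    0. ]
scene oil_bottle 0.48 [322.6 205.7] [576.8 198.3   0. ]
scene counter 0.68 [247.7 207.1] [535.  -27.9  -0. ]
scene beaker 0.61 [396.2 210.2] [639.6 411.7  -0. ]
scene beaker 0.36 [100.3 226.4] [ 517.4 -470.2    0. ]
```

View pics/c1.png

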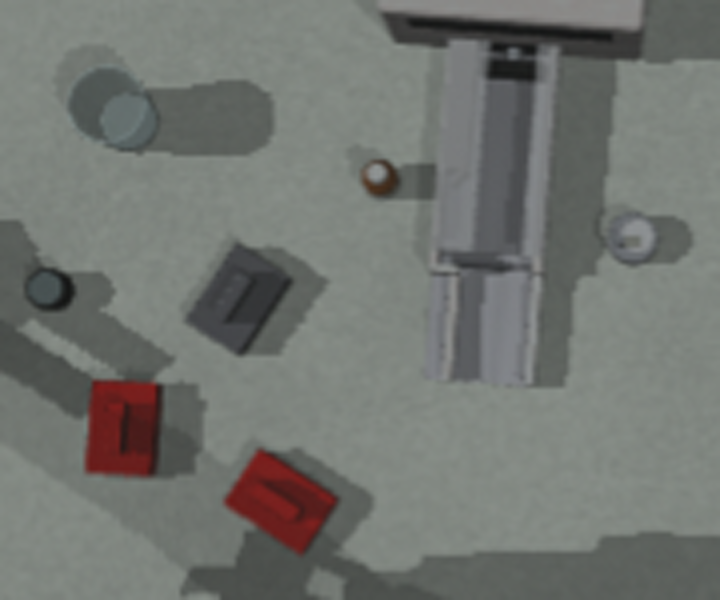

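View pics/c2.png

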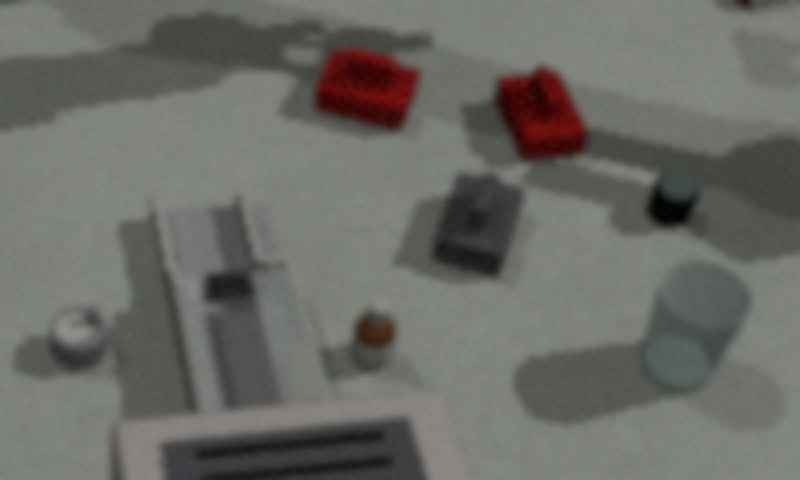

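The crop confirms it: the dark-grey box with the ridge at top (160,194) is the carrier. It is yawed about -32° to world x. Next I'll plan a wrist view.

```bash
cat >> h.py <<'E'
def tool():
    s=get_state(); return s['tool_pos'],R.from_quat(s['eef_rot']),s
def campose_in_tool():
    pos,r,s=tool(); p=camera_params('wrist')
    return r.inv().apply(p['position']-pos), r.inv()*R.from_quat(p['orientation'])
def down(psi): # tool x down; tool y horizontal at angle psi
    x=np.array([0,0,-1.]);y=np.array([np.cos(psi),np.sin(psi),0]);z=np.cross(x,y)
    return R.from_matrix(np.c_[x,y,z])
def shift(target,psi=None):
    pos,r,s=tool(); d=r.inv().apply(np.array(target)-pos)*100
    out=[np.round(d,2)]
    if psi is not None:
        out.append((r.inv()*down(psi)).as_rotvec())
    return out
E
python3 - <<'E'
from h import *
pos,r,s=tool();print(np.round(r.as_matrix(),3))
y=r.as_matrix()[:,1];print('psi',np.degrees(np.arctan2(y[1],y[0])))
t,c=campose_in_tool();print(t,np.round(c.as_matrix(),3))
print(np.degrees(c.as_euler('xyz')))
E
```

```text
[[ 0.     0.351  0.936]
 [-0.     0.936 -0.351]
 [-1.    -0.     0.   ]]
psi 69.44283373946097
[-0.16945841 -0.00094361 -0.0812607 ] [[-0.    -0.309  0.951]
 [ 1.     0.     0.   ]
 [-0.     0.951  0.309]]
[7.20289703e+01 2.12932793e-02 9.00028239e+01]
```

```bash
python3 - <<'E'
from h import *
print(shift([.487,.312,.25],np.radians(58)))
E
```

```text
[array([ -3.43, -16.19,  34.64]), array([1.99715125e-01, 8.74795192e-06, 4.12608734e-06])]
```

Call:
apply_moves([
  [-0.6, -1.5, 3.2],
  [-1, -3.2, 6.9],
  [-1.4, -4.9, 10.4],
  [-1.8, -6.5, 13.9],
  [-2.2, -8.1, 17.4],
  [-2.6, -9.7, 20.8],
  [-3, -11.3, 24.3],
  [-3.2, -13, 27.7],
  [-3.4, -14.6, 31.2],
  [-3.4, -16.2, 34.6],
], yaw=[0.02, 0.04, 0.06, 0.08, 0.1, 0.12, 0.14, 0.16, 0.18, 0.2], gripper=[100, 100, 100, 100, 100, 100, 100, 100, 100, 100])

```text
clock: 2.18
tool_pos: [0.488, 0.3106, 0.2504]
eef_rot: [0.196, 0.679, -0.195, 0.68]
contact_force: [-0.3, -0.4, 0.2]
opening: 1.002
```

Call:
apply_moves([
  [0, 0, 0],
  [0, 0, 0],
], yaw=[0, 0], gripper=[60, 60])

```text
clock: 2.35
tool_pos: [0.4903, 0.3077, 0.2504]
eef_rot: [0.198, 0.678, -0.197, 0.68]
contact_force: [-1.5, 1.1, -0.3]
opening: 0.873
```

```bash
python3 - <<'E'
from h import *
print(tool()[2]['tool_pos'],tool()[2]['qd'].round(3))
im=snapshot('wrist');cv2.imwrite('pics/w1.png',im[:,:,::-1]);p=camera_params('wrist')
import pickle;pickle.dump(p,open('w1.pkl','wb'))
for r in spot_point('carrier','wrist')[:3]: print(r['score'],r['pixel'],pix2z(p,r['pixel'],0))
for r in silhouettes('carrier','wrist')[:3]: print(r['score'],r['bbox'])
E
```

```text
[0.49025815 0.30769977 0.25037912] [-0.059 -0.002 -0.073  0.013 -0.02  -0.003 -0.009]
0.69 [176.5, 67.4] [[0.3108352  0.27823301 0.        ]]
0.59 [280.1, 50.6] [[0.37249121 0.41714717 0.        ]]
0.81 [141.3, 42.5, 61.5, 47.5]
0.7 [242.5, 125.3, 41.7, 56.4]
0.63 [248.9, 6.5, 63.8, 79.8]
```

View pics/w1.png

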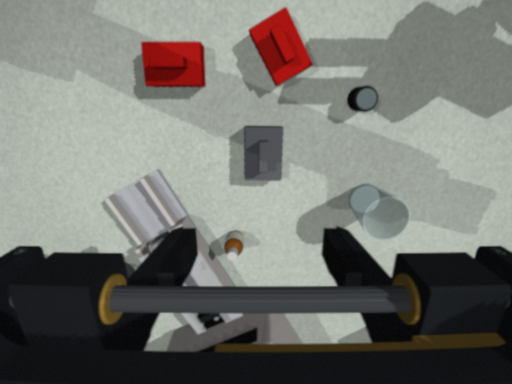

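```bash
python3 - <<'E'
import cv2
im=cv2.imread('pics/w1.png')[100:210,210:320];cv2.imwrite('pics/c3.png',cv2.resize(im,None,fx=5,fy=5,interpolation=cv2.INTER_CUBIC))
im=cv2.imread('pics/w1.png')[155:350,90:270];cv2.imwrite('pics/c4.png',cv2.resize(im,None,fx=3,fy=3,interpolation=cv2.INTER_CUBIC))
E
```

```text
(no output)
```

View pics/c3.png

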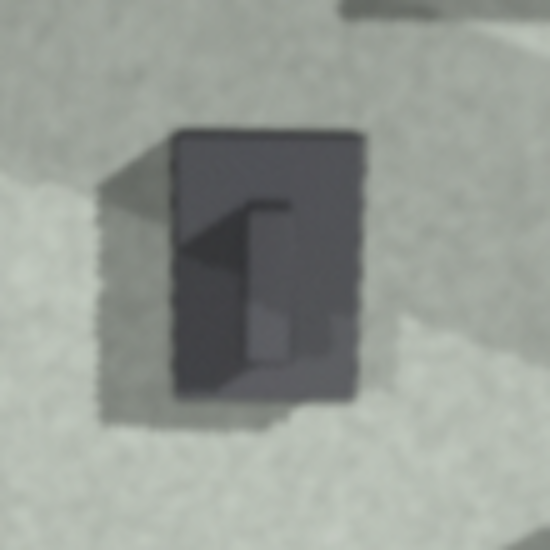

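View pics/c4.png

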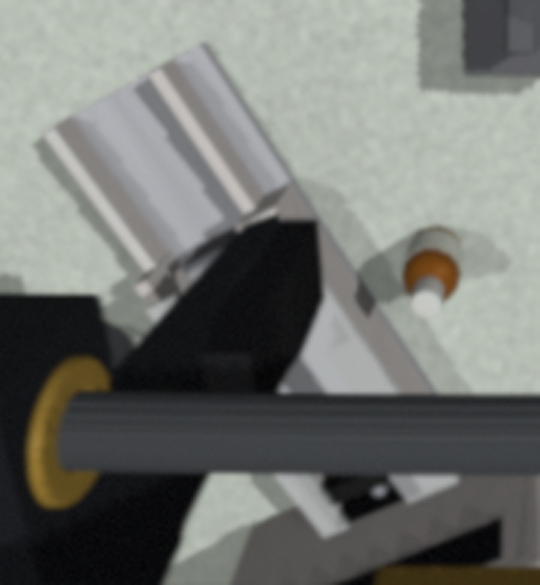

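```bash
cat > fit.py <<'E'
from h import *
from scipy.optimize import minimize,least_squares
def boxcorners(x,y,th,z0=0):
    c,s=np.cos(th),np.sin(th); P=[]
    def add(L,W,zs):
        for sx in(-1,1):
            for sy in(-1,1):
                for z in zs:
                    a,b=sx*L/2,sy*W/2; P.append([x+c*a-s*b,y+s*a+c*b,z+z0])
    add(.080,.056,(0,.028)); B=np.array(P); P.clear(); add(.044,.014,(.028,.052)); return B,np.array(P)
def fitcarrier(im,p,roi,init,z0=0,S=8):
    x0,y0,x1,y1=roi; g=im[y0:y1,x0:x1].astype(int)
    m=((g[:,:,2]-g[:,:,1])>=0)&(g.sum(2)<330)
    m=cv2.morphologyEx(m.astype(np.uint8),cv2.MORPH_OPEN,np.ones((3,3)))
    n,l,st,ce=cv2.connectedComponentsWithStats(m); k=1+np.argmax(st[1:,4]); m=(l==k).astype(np.uint8)
    M=cv2.resize(m*255,None,fx=S,fy=S,interpolation=cv2.INTER_LINEAR)>127
    def cost(v):
        B,Rg=boxcorners(v[0],v[1],v[2],z0); h=np.zeros(M.shape,np.uint8)
        for q in(B,Rg):
            u=(proj(p,q)-[x0,y0]+.5)*S-.5
            cv2.fillConvexPoly(h,cv2.convexHull(np.round(u*16).astype(np.int32)),1,shift=4)
        return np.sum(M!=(h>0))/M.sum()
    best=minimize(cost,init,method='Nelder-Mead',options=dict(initial_simplex=np.array([init]+[np.array(init)+d for d in np.diag([.01,.01,.15])])))
    return best,m
E
python3 - <<'E'
from fit import *
import pickle
p=pickle.load(open('w1.pkl','rb'));im=cv2.imread('pics/w1.png')[:,:,::-1]
b,m=fitcarrier(im,p,(220,110,310,195),[.487,.312,-.56]);print(b.x,np.degrees(b.x[2]),b.fun,m.sum())
p=camera_params('top');im=cv2.imread('pics/top0.png')[:,:,::-1]
b,m=fitcarrier(im,p,(135,170,185,215),[.487,.312,-.56]);print(b.x,np.degrees(b.x[2]),b.fun,m.sum())
E
```

```text
[ 0.48289374  0.31924409 -0.57859921] -33.15129263490666 0.07226047229907985 1943
[ 0.48598452  0.31752537 -0.56820998] -32.556033586367434 0.12969641060046963 373
```

```bash
python3 - <<'E'
from h import *
im=snapshot('wrist');p=camera_params('wrist');print(get_state()['qd'].round(3))
from fit import *
b,m=fitcarrier(im,p,(220,110,310,195),[.487,.312,-.56]);print(b.x,np.degrees(b.x[2]),b.fun,m.sum())
print(shift([.45,.097,.25],np.radians(85.5)))
E
```

```text
[-0.006 -0.001  0.005  0.     0.     0.     0.   ]
[ 0.48545917  0.31562107 -0.57501174] -32.94574576508012 0.08528821477923275 1900
[array([ -0.  , -20.23,   8.29]), array([-4.77883558e-01, -4.48074237e-04, -1.77605638e-03])]
```

Call:
apply_moves([
  [0, -2, 0.8],
  [0, -5, 2],
  [0, -8, 3.2],
  [0, -11, 4.5],
  [0, -14, 5.7],
  [0, -17, 6.9],
  [0, -20.2, 8.3],
  [0, -20.2, 8.3],
  [0, -20.2, 8.3],
  [0, -20.2, 8.3],
], yaw=[-0.05, -0.12, -0.19, -0.26, -0.33, -0.4, -0.48, -0.48, -0.48, -0.48], gripper=[100, 100, 100, 100, 100, 100, 100, 100, 100, 100])

```text
clock: 3.38
tool_pos: [0.4503, 0.099, 0.2503]
eef_rot: [0.028, 0.706, -0.025, 0.707]
contact_force: [-0.4, 0.9, -0.8]
opening: 1.0
```

```bash
python3 - <<'E'
from h import *
import pickle
print(get_state()['qd'].round(3))
snapshot('wrist')
im=snapshot('wrist');p=camera_params('wrist');s=get_state();print(s['qd'].round(3),s['tool_pos'],s['eef_rot'])
cv2.imwrite('pics/w2.png',im[:,:,::-1]);pickle.dump(p,open('w2.pkl','wb'))
c=im[110:300,190:340,::-1];cv2.imwrite('pics/c5.png',cv2.resize(c,None,fx=3.15,fy=3.15,interpolation=cv2.INTER_CUBIC))
for t,z in [("reader",0),("lane_entry",.006),("slot_start",.044),("flap_tip",.036)]:
  for r in spot_point(t,'wrist')[:1]: print(t,r['score'],r['pixel'],pix2z(p,r['pixel'],z))
E
```

```text
[-0.023  0.008 -0.008 -0.012  0.     0.001  0.002]
[-0.004  0.001  0.004  0.001  0.003  0.002  0.004] [0.45037301 0.09958343 0.25017687] [ 0.02694401  0.70640052 -0.02471376  0.70686743]
reader 0.94 [256.5, 193.5] [[0.51022281 0.09077465 0.        ]]
lane_entry 0.87 [260.5, 135.0] [[0.41432111 0.10425237 0.006     ]]
slot_start 0.83 [256.8, 204.8] [[0.51339256 0.09127148 0.044     ]]
flap_tip 0.63 [246.8, 201.8] [[0.51041593 0.07605067 0.036     ]]
```

View pics/w2.png

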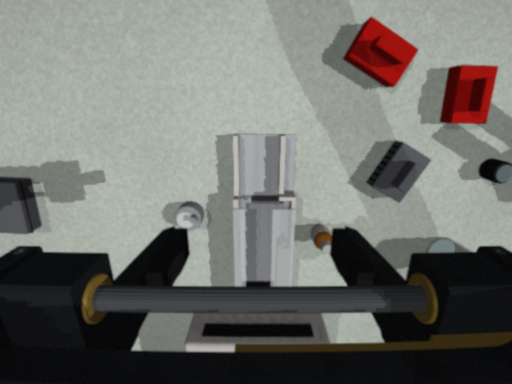

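View pics/c5.png

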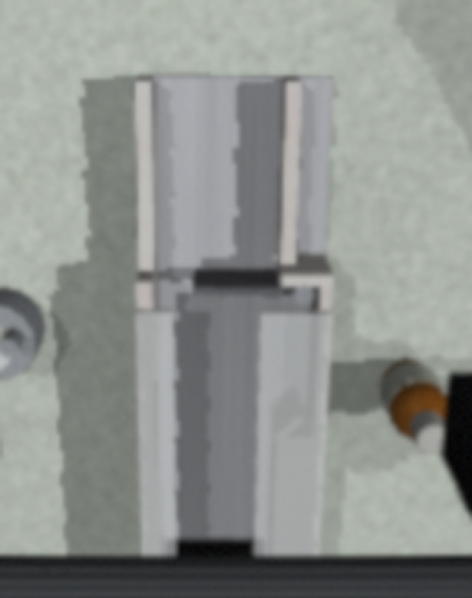

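```bash
cat > rfit.py <<'E'
from fit import *
import pickle
p=pickle.load(open('w2.pkl','rb'))
F=[((152,80),-100,-31,26),((285,82),-100,31,26),((155,262),None,-31,26),((281,255),None,31,26),
((177,325),None,-21,44),((178,530),None,-21,44),((258,325),None,21,44),((255,530),None,21,44),((220,312),None,None,44),((150,312),8,None,44),((290,311),8,None,44)]
def W(c,z): u=(np.array(c)+.5)/3.15-.5+np.array([190,110]); return pix2z(p,u,z/1000)[0,:2]*1000
def res(v):
    o=[]
    for c,x,y,z in F:
        w=W(c,z)-v[:2]; C,S=np.cos(v[2]),np.sin(v[2]); l=[C*w[0]+S*w[1],-S*w[0]+C*w[1]]
        if x is not None:o.append(l[0]-x)
        if y is not None:o.append(l[1]-y)
    return o
r=least_squares(res,[507,94,-.08]);print(r.x,np.degrees(r.x[2]));print(np.round(res(r.x),1))
E
python3 rfit.py
python3 - <<'E'
from fit import *
import pickle
p=pickle.load(open('w2.pkl','rb'));im=cv2.imread('pics/w2.png')[:,:,::-1]
b,m=fitcarrier(im,p,(360,135,435,205),[.485,.316,-.57]);print(b.x,np.degrees(b.x[2]),b.fun,m.sum())
E
```

```text
[ 5.11946682e+02  9.43564146e+01 -7.78517912e-02] -4.460579065413903
[-0.1  0.2  0.6 -0.2 -0.   0.2  1.4  0.6 -1.4 -0.6  0.1 -0.6]
[ 0.48583028  0.31677433 -0.59315267] -33.985144596148956 0.13716445589991827 1988
```

```bash
python3 - <<'E'
from h import *
print(shift([.4855,.316,.15],np.radians(57)))
E
```

```text
[array([10.04, 21.94,  1.9 ]), array([ 0.5015597 , -0.00054943, -0.00216959])]
```

Call:
apply_moves([
  [1, 2.5, 0.2],
  [2.5, 5.5, 0.5],
  [4, 8.5, 0.8],
  [5.5, 11.5, 1],
  [7, 14.5, 1.3],
  [8.5, 17.5, 1.6],
  [9.5, 20.5, 1.8],
  [10, 21.9, 1.9],
  [10, 21.9, 1.9],
  [10, 21.9, 1.9],
], yaw=[0.06, 0.13, 0.2, 0.27, 0.34, 0.41, 0.47, 0.5, 0.5, 0.5], gripper=[60, 60, 60, 60, 60, 60, 60, 60, 60, 60])

```text
clock: 4.52
tool_pos: [0.4847, 0.3162, 0.1499]
eef_rot: [0.2, 0.679, -0.199, 0.678]
contact_force: [1.1, -1.4, -0.5]
opening: 0.6
```

```bash
python3 - <<'E'
from fit import *
snapshot('wrist')
im=snapshot('wrist');p=camera_params('wrist');s=get_state();print(s['qd'].round(3),s['tool_pos'],s['eef_rot'],s['opening'])
cv2.imwrite('pics/w3.png',im[:,:,::-1])
import pickle;pickle.dump(p,open('w3.pkl','wb'))
B,Rg=boxcorners(.4855,.316,-.577);u=proj(p,B);print(u.min(0),u.max(0));
a=u.min(0).astype(int)-12;c=u.max(0).astype(int)+12
b,m=fitcarrier(im,p,(a[0],a[1],c[0],c[1]),[.4855,.316,-.577]);print(b.x,np.degrees(b.x[2]),b.fun)
v=np.ascontiguousarray(im[:,:,::-1])
B,Rg=boxcorners(*b.x)
for q in(B,Rg): cv2.polylines(v,[cv2.convexHull(proj(p,q).astype(np.float32)).astype(int)],1,(0,255,0))
cv2.imwrite('pics/w3o.png',v)
E
```

```text
[ 0.017 -0.01   0.001  0.005 -0.001 -0.001 -0.003] [0.48559387 0.31394422 0.1506506 ] [ 0.20071947  0.67810332 -0.2002416   0.67807882] 0.6041391275914965
[236.24852558 139.1971099 ] [287.56271846 210.56710147]
[ 0.48648651  0.3141489  -0.5946082 ] -34.06854045360204 0.07470216503111994
```

View pics/w3o.png

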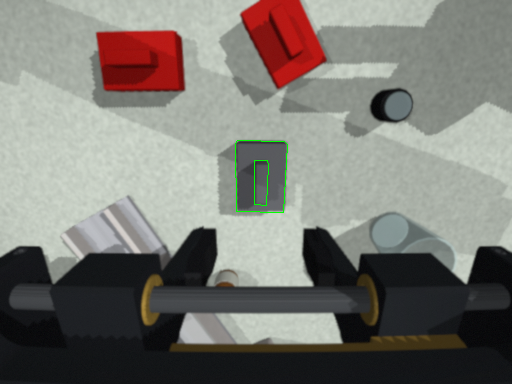

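```bash
python3 - <<'E'
from h import *
print(shift([.4863,.3143,.056],np.radians(56.3)))
E
```

```text
[array([9.47, 0.06, 0.04]), array([ 0.01324565, -0.00022906, -0.00063675])]
```

Call:
apply_moves([
  [2, 0, 0],
  [4, 0, 0],
  [5.5, 0.1, 0],
  [7, 0.1, 0],
  [8.2, 0.1, 0],
  [9, 0.1, 0],
  [9.4, 0.1, 0],
  [9.5, 0.1, 0],
  [9.5, 0.1, 0],
], yaw=[0, 0.01, 0.01, 0.01, 0.01, 0.01, 0.01, 0.01, 0.01], gripper=[50, 50, 50, 50, 50, 50, 50, 50, 50], force=30)

```text
clock: 5.37
tool_pos: [0.4864, 0.3148, 0.056]
eef_rot: [0.204, 0.677, -0.204, 0.677]
contact_force: [-0.3, 0.2, -0.3]
opening: 0.499
```

```bash
python3 - <<'E'
from h import *
im=snapshot('wrist');s=get_state();print(s['qd'].round(3),s['tool_pos'],s['contact_force'],s['opening'],s['clock'])
cv2.imwrite('pics/w4.png',im[:,:,::-1])
E
```

```text
[-0.003 -0.005 -0.002 -0.003  0.001 -0.001  0.001] [0.48657091 0.31496883 0.05620544] [-0.594414    0.11912622 -0.07866746] 0.4991030077597514 5.4167
```

View pics/w4.png

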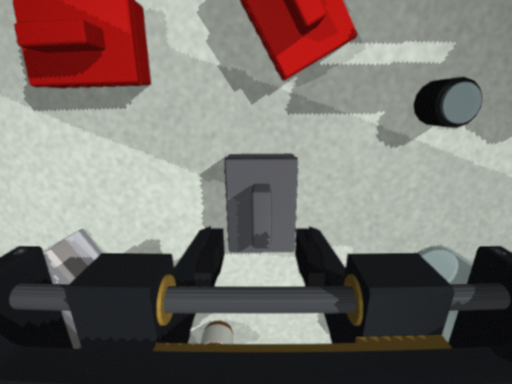

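```bash
python3 - <<'E'
from fit import *
p=camera_params('wrist');im=cv2.imread('pics/w4.png')[:,:,::-1]
pos,r,s=tool()
print('tcp',proj(p,pos),'tip',proj(p,pos-[0,0,.014]))
for z0 in (0,):
    b,m=fitcarrier(im,p,(205,140,320,252),[.4863,.3143,-.59]);print(b.x,np.degrees(b.x[2]),b.fun)
    v=np.ascontiguousarray(im[:,:,::-1])
    for x,c in((b.x,(0,255,0)),([.4863,.3143,-.588],(0,0,255))):
        for q in boxcorners(*x): cv2.polylines(v,[cv2.convexHull(proj(p,q).astype(np.float32)).astype(int)],1,c)
cv2.imwrite('pics/w4o.png',cv2.resize(v[130:290,170:350],None,fx=4,fy=3.5))
E
```

```text
tcp [[260.88259246 225.73283971]] tip [[260.75914945 217.61124567]]
[ 0.48678299  0.31531638 -0.57948211] -33.20187904281862 0.029659304511278194
```

View pics/w4o.png

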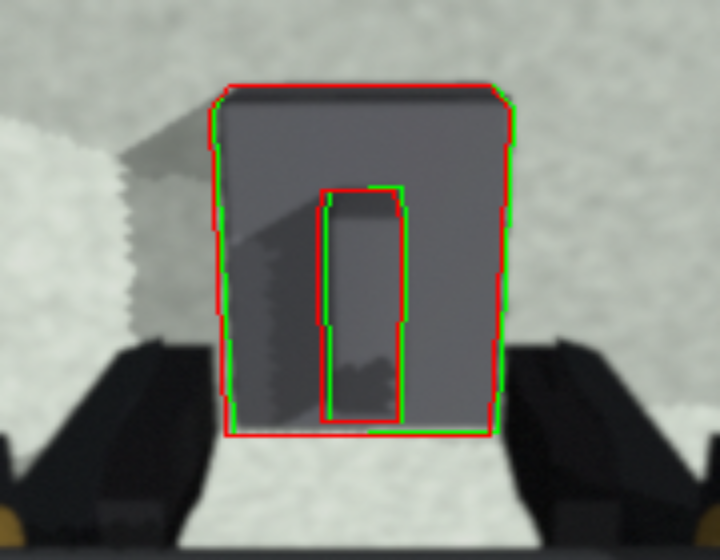

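Call:
apply_moves([
  [0, 0, 0],
  [0, 0, 0],
  [0, 0, 0],
  [0, 0, 0],
  [0, 0, 0],
  [0, 0, 0],
], yaw=[-0.01, -0.02, -0.02, -0.02, -0.02, -0.02], gripper=[25, 10, 5, 5, 5, 5], force=30)

```text
clock: 5.92
tool_pos: [0.4866, 0.315, 0.0563]
eef_rot: [0.198, 0.679, -0.197, 0.679]
contact_force: [-0.4, -0.2, -0.9]
opening: 0.073
```

Call:
apply_moves([
  [-0.3, 0, 0],
  [-1, 0, 0],
  [-2, 0, 0],
  [-3, 0, 0],
  [-4, 0, 0],
  [-5, 0, 0],
  [-5, 0, 0],
], yaw=[0, 0, 0, 0, 0, 0, 0], gripper=[5, 5, 5, 5, 5, 5, 5], force=30)

```text
clock: 6.5
tool_pos: [0.4879, 0.3159, 0.1089]
eef_rot: [0.199, 0.678, -0.195, 0.68]
contact_force: [0.5, 0.3, 0.1]
opening: 0.049
```

```bash
python3 - <<'E'
from fit import *
im=snapshot('wrist');p=camera_params('wrist');s=get_state();print(s['qd'].round(3),s['tool_pos'],s['contact_force'],s['opening'],s['clock'])
cv2.imwrite('pics/w5.png',im[:,:,::-1])
b,m=fitcarrier(im,p,(205,130,320,252),[.4868,.3153,-.58],z0=.05);print(b.x,np.degrees(b.x[2]),b.fun)
pos,r,s=tool();y=r.as_matrix()[:,1];print('psi-90',np.degrees(np.arctan2(y[1],y[0]))-90)
v=np.ascontiguousarray(im[:,:,::-1])
for q in boxcorners(*b.x,.05): cv2.polylines(v,[cv2.convexHull(proj(p,q).astype(np.float32)).astype(int)],1,(0,255,0))
cv2.imwrite('pics/w5o.png',v)
# target: reader x=-60 above lane
C,S=np.cos(-.0779),np.sin(-.0779)
E
```

```text
[-0.001  0.029  0.003  0.02   0.002 -0.011 -0.   ] [0.48740379 0.31553203 0.10788284] [-0.6251388   0.0923876   0.19270493] 0.048097412735266874 6.55
[ 0.48110783  0.32154962 -0.58822117] -33.702590635523926 0.6162162162162163
psi-90 -32.38613741822375
```

View pics/w5o.png

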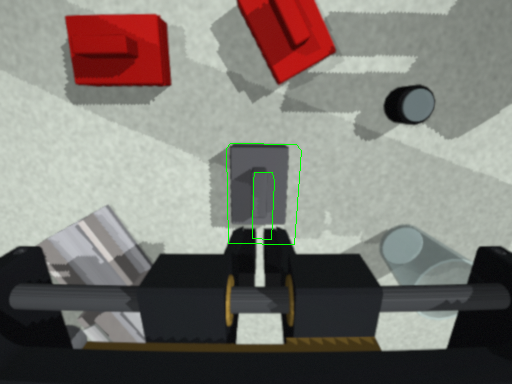

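The close missed: the opening ran through to 4.8%, less than the 14 mm ridge, and the carrier is still on the bench. I'll check the fingertip geometry before retrying.

```bash
python3 - <<'E'
from fit import *
im5=cv2.imread('pics/w5.png')[:,:,::-1];p=camera_params('wrist')
b,m=fitcarrier(im5,p,(215,135,300,228),[.4868,.3153,-.58]);print(b.x,np.degrees(b.x[2]),b.fun)
im=snapshot('scene');ps=camera_params('scene')
pos,r,s=tool();print(nose_length,pos,r.as_matrix().round(3))
v=np.ascontiguousarray(im[:,:,::-1])
u=proj(ps,[pos,pos-[0,0,.014],pos+[0,0,.05]]);print(u)
pw=proj(p,[pos,pos-[0,0,.014]]);print(pw)
a=u[0].astype(int);v[a[1],a[0]]=(0,255,0);a2=u[1].round().astype(int);v[a2[1],a2[0]]=(0,0,255)
c=v[a[1]-60:a[1]+50,a[0]-70:a[0]+70];cv2.imwrite('pics/s5.png',cv2.resize(c,None,fx=5,fy=5,interpolation=cv2.INTER_NEAREST))
E
```

```text
[ 0.48533345  0.31503285 -0.58562677] -33.55394207937269 0.07286214786214786
0.014 [0.48688829 0.31513337 0.10703725] [[ 0.002  0.536  0.844]
 [ 0.002  0.844 -0.536]
 [-1.     0.003  0.001]]
[[354.40960742 155.08482257]
 [353.57746089 158.37288263]
 [357.49978268 142.86668697]]
[[259.97443218 224.94569429]
 [259.85659637 216.88635704]]
```

View pics/s5.png

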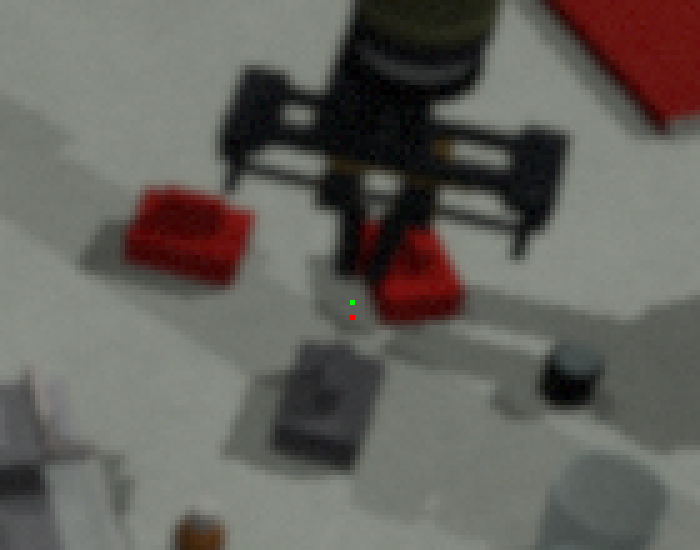

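```bash
python3 - <<'E'
import cv2
c=cv2.imread('pics/w5.png')[200:300,210:320];cv2.imwrite('pics/c6.png',cv2.resize(c,None,fx=6,fy=6,interpolation=cv2.INTER_CUBIC))
E
```

```text
(no output)
```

View pics/c6.png

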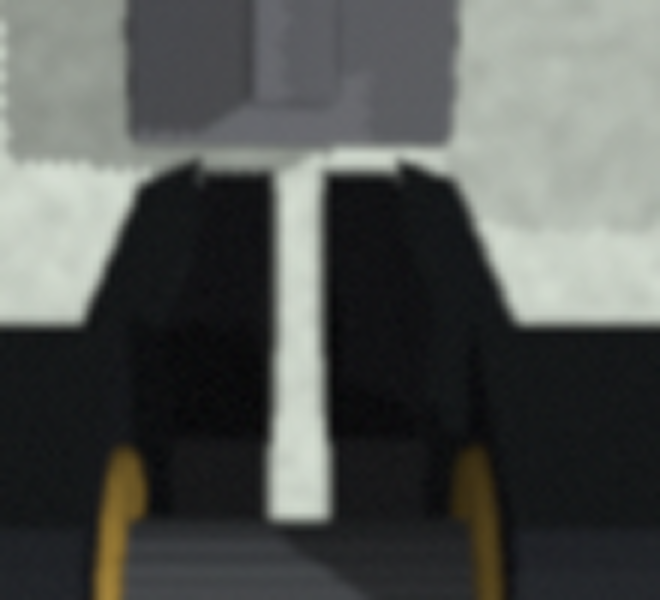

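Both the wrist view (row 228) and the scene view put the real fingertips about 16–22 mm behind the reported TCP, not 14 mm ahead of it. I'll find the true length with a light touch on the lid, fingers straddling the ridge.

Call:
apply_moves([
  [0, 0, 0],
  [1, 0, 0],
  [2.5, 0, 0],
  [4, 0, 0],
  [5, 0, 0],
  [6, 0, 0],
  [7, 0, 0],
  [7.7, 0, 0],
  [8, 0, 0],
  [8, 0, 0],
], yaw=[0, 0.01, 0.02, 0.02, 0.02, 0.02, 0.02, 0.02, 0.02, 0.02], gripper=[35, 35, 35, 35, 35, 35, 35, 35, 35, 35])

```text
clock: 7.43
tool_pos: [0.4867, 0.3151, 0.0263]
eef_rot: [0.205, 0.677, -0.203, 0.677]
contact_force: [0.6, -0.3, 0.5]
opening: 0.35
```

```bash
python3 - <<'E'
from fit import *
im=snapshot('wrist');s=get_state();print(s['qd'].round(3),s['tool_pos'],s['contact_force'],s['opening'],s['clock'])
cv2.imwrite('pics/w6.png',im[:,:,::-1])
im=snapshot('scene');c=im[110:220,300:420,::-1];cv2.imwrite('pics/s6.png',cv2.resize(c,None,fx=5,fy=5,interpolation=cv2.INTER_CUBIC))
E
```

```text
[-0.001 -0.016 -0.001 -0.005 -0.001  0.002 -0.   ] [0.4870421  0.31530302 0.02686796] [0.42752724 0.97351986 0.82096724] 0.35545372916142165 7.4833
```

View pics/w6.png

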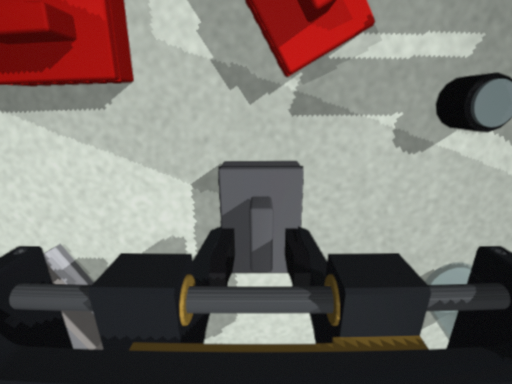

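View pics/s6.png

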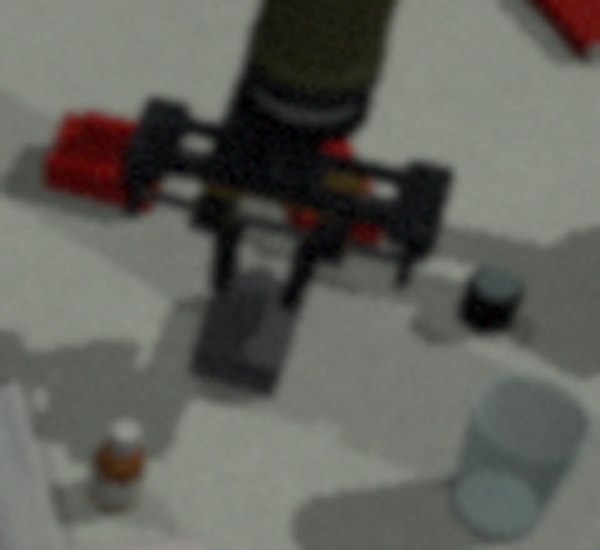

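Call:
apply_moves([
  [0.2, 0, 0],
  [0.4, 0, 0],
  [0.6, 0, 0],
  [0.8, 0, 0],
  [0.8, 0, 0],
], yaw=[0, 0, 0, 0, 0], gripper=[35, 35, 35, 35, 35])

```text
clock: 7.95
tool_pos: [0.4871, 0.3154, 0.0189]
eef_rot: [0.205, 0.677, -0.203, 0.678]
contact_force: [0.7, -0.1, -0.0]
opening: 0.356
```

Call:
apply_moves([
  [0.15, 0, 0],
  [0.3, 0, 0],
  [0.4, 0, 0],
  [0.4, 0, 0],
], yaw=[0, 0, 0, 0], gripper=[35, 35, 35, 35])

```text
clock: 8.28
tool_pos: [0.487, 0.3153, 0.0147]
eef_rot: [0.205, 0.677, -0.203, 0.678]
contact_force: [0.2, -0.6, -0.7]
opening: 0.351
```

Call:
apply_moves([
  [0.1, 0, 0],
  [0.2, 0, 0],
  [0.3, 0, 0],
  [0.3, 0, 0],
], yaw=[0, 0, 0, 0], gripper=[35, 35, 35, 35])

```text
clock: 8.62
tool_pos: [0.4869, 0.3152, 0.0115]
eef_rot: [0.205, 0.677, -0.203, 0.677]
contact_force: [0.0, 0.0, -0.4]
opening: 0.348
```

```bash
python3 - <<'E'
from fit import *
s=get_state();print(s['tool_pos'],s['contact_force'])
im=snapshot('wrist')
c=im[150:310,170:350,::-1];cv2.imwrite('pics/w7.png',cv2.resize(c,None,fx=4,fy=3.5,interpolation=cv2.INTER_CUBIC))
E
```

```text
[0.48691357 0.31524653 0.01151087] [ 0.02173445  0.04546033 -0.39769666]
```

View pics/w7.png

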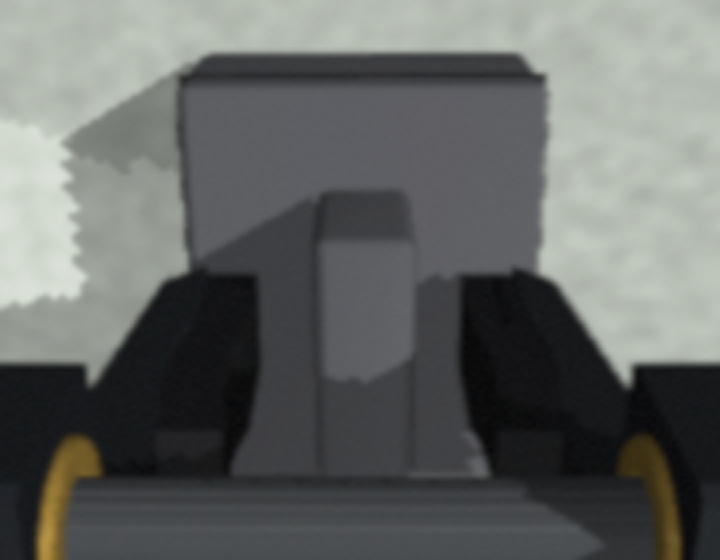

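Call:
apply_moves([
  [0.1, 0, 0],
  [0.2, 0, 0],
  [0.2, 0, 0],
], yaw=[0, 0, 0], gripper=[35, 35, 35])

```text
clock: 8.92
tool_pos: [0.4868, 0.3152, 0.0094]
eef_rot: [0.205, 0.677, -0.203, 0.677]
contact_force: [-0.8, 0.2, 0.3]
opening: 0.347
```

Call:
apply_moves([
  [0.1, 0, 0],
  [0.2, 0, 0],
  [0.2, 0, 0],
], yaw=[0, 0, 0], gripper=[35, 35, 35])

```text
clock: 9.17
tool_pos: [0.4867, 0.3151, 0.0072]
eef_rot: [0.205, 0.677, -0.203, 0.677]
contact_force: [0.5, 0.2, -0.6]
opening: 0.349
```

Call:
apply_moves([
  [0.1, 0, 0],
  [0.2, 0, 0],
  [0.2, 0, 0],
], yaw=[0, 0, 0], gripper=[35, 35, 35])

```text
clock: 9.42
tool_pos: [0.4868, 0.3151, 0.0055]
eef_rot: [0.205, 0.677, -0.203, 0.677]
contact_force: [-1.1, -0.1, 4.1]
opening: 0.354
```

Call:
apply_moves([
  [0.1, 0, 0],
  [0.2, 0, 0],
  [0.2, 0, 0],
], yaw=[0, 0, 0], gripper=[35, 35, 35])

```text
clock: 9.67
tool_pos: [0.4868, 0.3151, 0.0055]
eef_rot: [0.205, 0.677, -0.203, 0.678]
contact_force: [-3.1, -1.5, 17.9]
opening: 0.349
```

Contact at TCP z=5.5 mm with the lid at 28 mm means the tips are 22.5 mm behind the TCP. I'll back off 13 mm so the tips sit at 41 mm, which leaves 11 mm of ridge in the pads and keeps the fingers above the roof lips later. Then grip.

Call:
apply_moves([
  [-0.5, 0, 0],
  [-1, 0, 0],
  [-1.3, 0, 0],
  [-1.3, 0, 0],
  [-1.3, 0, 0],
  [-1.3, 0, 0],
  [-1.3, 0, 0],
  [-1.3, 0, 0],
  [-1.3, 0, 0],
], yaw=[0, 0, 0, 0, 0, 0, 0, 0, 0], gripper=[35, 35, 25, 8, 8, 8, 8, 8, 8], force=30)

```text
clock: 10.42
tool_pos: [0.487, 0.3154, 0.0184]
eef_rot: [0.205, 0.676, -0.203, 0.678]
contact_force: [1.0, 1.1, 1.9]
opening: 0.155
```

Call:
apply_moves([
  [-0.3, 0, 0],
  [-1, 0, 0],
  [-2, 0, 0],
  [-3, 0, 0],
  [-4, 0, 0],
  [-5, 0, 0],
  [-5, 0, 0],
], yaw=[0, 0, 0, 0, 0, 0, 0], gripper=[8, 8, 8, 8, 8, 8, 8])

```text
clock: 11.0
tool_pos: [0.4882, 0.3161, 0.071]
eef_rot: [0.206, 0.676, -0.202, 0.679]
contact_force: [-0.6, 0.6, -1.1]
opening: 0.156
```

```bash
python3 - <<'E'
from fit import *
im=snapshot('wrist');p=camera_params('wrist');pos,r,s=tool();print(s['qd'].round(3),pos,s['contact_force'],s['opening'],s['clock'])
y=r.as_matrix()[:,1];print('psi-90',np.degrees(np.arctan2(y[1],y[0]))-90)
z0=pos[2]+.0225-.041
v=np.ascontiguousarray(im[:,:,::-1])
for q in boxcorners(pos[0],pos[1],np.arctan2(y[1],y[0])-np.pi/2,z0): cv2.polylines(v,[cv2.convexHull(proj(p,q).astype(np.float32)).astype(int)],1,(0,255,0))
cv2.imwrite('pics/w8.png',v)
E
```

```text
[-0.002  0.028  0.005  0.015  0.001 -0.012 -0.001] [0.48779723 0.31584606 0.06997759] [-0.9647668   0.88297015 -1.34385543] 0.15493661978150725 11.05
psi-90 -33.53986469429203
```

View pics/w8.png

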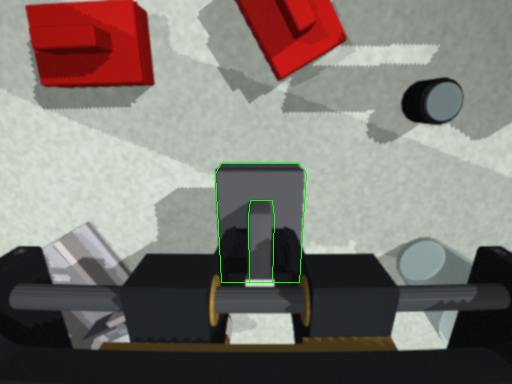

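```bash
python3 - <<'E'
from h import *
print(shift([.4541,.0989,.075],np.radians(90-4.46)))
E
```

```text
[array([ -0.59, -19.94,   9.18]), array([-0.50754336,  0.00333043, -0.00493112])]
```

Call:
apply_moves([
  [-0.3, -1.5, 0.7],
  [-0.6, -4, 1.8],
  [-0.6, -7, 3.2],
  [-0.6, -10, 4.6],
  [-0.6, -13, 6],
  [-0.6, -16, 7.4],
  [-0.6, -18.5, 8.5],
  [-0.6, -19.9, 9.2],
  [-0.6, -19.9, 9.2],
  [-0.6, -19.9, 9.2],
], yaw=[-0.05, -0.12, -0.19, -0.26, -0.33, -0.4, -0.46, -0.51, -0.51, -0.51], gripper=[8, 8, 8, 8, 8, 8, 8, 8, 8, 8])

```text
clock: 11.88
tool_pos: [0.4547, 0.0987, 0.075]
eef_rot: [0.029, 0.705, -0.026, 0.708]
contact_force: [0.5, 1.3, -1.1]
opening: 0.155
```

```bash
python3 - <<'E'
from fit import *
snapshot('top')
snapshot('wrist')
im=snapshot('wrist');p=camera_params('wrist');pos,r,s=tool();print(s['qd'].round(3),pos,s['contact_force'],s['opening'],s['clock'])
y=r.as_matrix()[:,1];print('psi-90',np.degrees(np.arctan2(y[1],y[0]))-90)
print(r.as_matrix()[:,0])
z0=pos[2]+.0225-.041
v=np.ascontiguousarray(im[:,:,::-1])
for q in boxcorners(pos[0],pos[1],np.arctan2(y[1],y[0])-np.pi/2,z0): cv2.polylines(v,[cv2.convexHull(proj(p,q).astype(np.float32)).astype(int)],1,(0,255,0))
th=np.radians(-4.46);C,S=np.cos(th),np.sin(th)
def rw(x,y,z): return [.5119+(C*x-S*y)/1000,.0944+(S*x+C*y)/1000,z/1000]
for yy in(-31,31): 
    u=proj(p,[rw(-100,yy,26),rw(-6,yy,26)]).round().astype(int);cv2.line(v,tuple(map(int,u[0])),tuple(map(int,u[1])),(0,0,255))
cv2.imwrite('pics/w9.png',cv2.resize(v[90:300,170:350],None,fx=3.5,fy=2.8,interpolation=cv2.INTER_CUBIC))
l=[C*(pos[0]-.5119)+S*(pos[1]-.0944),-S*(pos[0]-.5119)+C*(pos[1]-.0944)];print(np.array(l)*1000)
E
```

```text
[-0.008  0.001  0.001  0.001  0.002  0.004  0.002] [0.45509708 0.10123757 0.07508458] [ 0.10952956  0.76440773 -0.12015127] 0.15902157104189416 12.0333
psi-90 -4.233439863158296
[ 0.00577801  0.00533338 -0.99996908]
[-57.16262681   2.39969796]
```

View pics/w9.png

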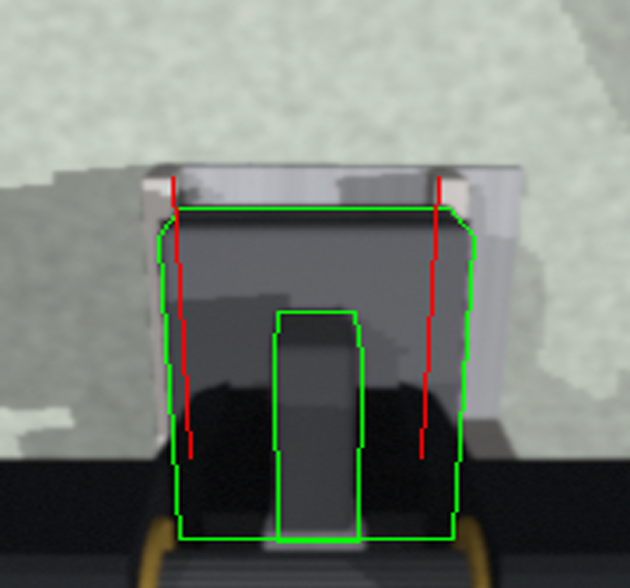

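Call:
apply_moves([
  [0, -0.1, 0],
  [0, -0.2, -0.1],
  [0, -0.22, -0.1],
  [0, -0.22, -0.1],
  [0, -0.22, -0.1],
], yaw=[0, 0.004, 0.004, 0.004, 0.004], gripper=[8, 8, 8, 8, 8])

```text
clock: 12.45
tool_pos: [0.4539, 0.0993, 0.0751]
eef_rot: [0.029, 0.705, -0.025, 0.709]
contact_force: [-0.3, -0.5, -0.8]
opening: 0.155
```

```bash
cat > st.py <<'E'
from fit import *
th=np.radians(-4.46);C,S=np.cos(th),np.sin(th)
def rw(x,y,z): return [.5119+(C*x-S*y)/1000,.0944+(S*x+C*y)/1000,z/1000]
def st():
    pos,r,s=tool();y=r.as_matrix()[:,1];d=(pos-[.5119,.0944,0])*1000
    f=s['contact_force']
    print('t',round(s['clock'],2),'reader xyz',np.round([C*d[0]+S*d[1],-S*d[0]+C*d[1],d[2]],2),'yaw err',round(np.degrees(np.arctan2(y[1],y[0]))-90+4.46,2),'F',np.round([C*f[0]+S*f[1],-S*f[0]+C*f[1],f[2]],1),'M',s['moment'].round(2),'op',round(float(s['opening']),3),'tiltx',r.as_matrix()[:2,0].round(4),'qd',np.abs(s['qd']).max().round(3))
if __name__=='__main__': st()
E
python3 st.py
```

```text
t 12.45 reader xyz [-58.19   0.38  75.05] yaw err 0.02 F [-0.3 -0.5 -0.8] M [ 0.07  0.04 -0.03] op 0.155 tiltx [0.0058 0.0053] qd 0.003
```

Call:
apply_moves([
  [0.8, 0, 0],
  [1.6, 0, 0],
  [2.2, 0, 0],
  [2.7, 0, 0],
  [3.2, 0, 0],
  [3.5, 0, 0],
  [3.8, 0, 0],
  [4.1, 0, 0],
  [4.3, 0, 0],
  [4.3, 0, 0],
], yaw=[0, 0, 0, 0, 0, 0, 0, 0, 0, 0], gripper=[8, 8, 8, 8, 8, 8, 8, 8, 8, 8])

```text
clock: 13.28
tool_pos: [0.4541, 0.0995, 0.0318]
eef_rot: [0.029, 0.705, -0.026, 0.708]
contact_force: [-0.8, -0.4, -1.3]
opening: 0.149
```

```bash
python3 - <<'E'
from st import *
im=snapshot('wrist');p=camera_params('wrist');st()
v=np.ascontiguousarray(im[:,:,::-1])
cv2.imwrite('pics/w10.png',cv2.resize(v[90:300,170:350],None,fx=3.5,fy=2.8,interpolation=cv2.INTER_CUBIC))
im=snapshot('scene');c=im[110:220,220:340,::-1];cv2.imwrite('pics/s10.png',cv2.resize(c,None,fx=5,fy=5,interpolation=cv2.INTER_CUBIC))
E
```

```text
t 13.33 reader xyz [-57.99   0.63  31.97] yaw err 0.02 F [-0.2  0.4 -1.1] M [ 0.02  0.03 -0.04] op 0.153 tiltx [0.0057 0.0053] qd 0.008
```

View pics/w10.png

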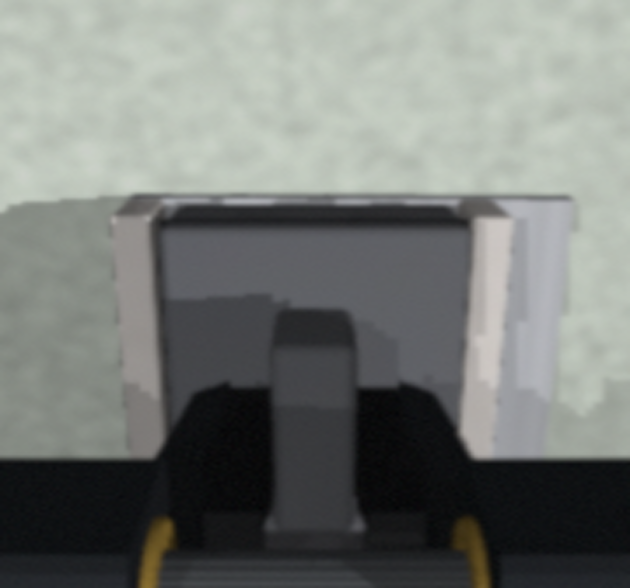

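View pics/s10.png

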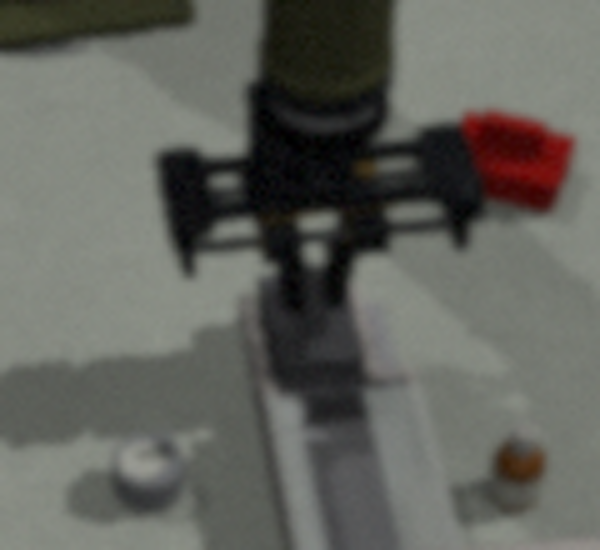

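Call:
apply_moves([
  [0.2, 0, 0],
  [0.4, 0, 0],
  [0.55, 0, 0],
  [0.65, 0, 0],
  [0.65, 0, 0],
], yaw=[0, 0, 0, 0, 0], gripper=[8, 8, 8, 8, 8])

```text
clock: 13.8
tool_pos: [0.4541, 0.0995, 0.0254]
eef_rot: [0.029, 0.705, -0.026, 0.708]
contact_force: [-0.3, 0.2, -2.1]
opening: 0.157
```

Call:
apply_moves([
  [0.1, 0, 0],
  [0.15, 0, 0],
  [0.15, 0, 0],
], yaw=[0, 0, 0], gripper=[8, 8, 8])

```text
clock: 14.05
tool_pos: [0.4544, 0.0998, 0.0243]
eef_rot: [0.029, 0.704, -0.025, 0.709]
contact_force: [0.5, 0.1, 4.2]
opening: 0.149
```

```bash
python3 st.py
```

```text
t 14.05 reader xyz [-57.73   0.89  24.34] yaw err 0.03 F [0.5 0.1 4.2] M [0.04 0.16 0.05] op 0.149 tiltx [0.0065 0.0055] qd 0.003
```

The carrier is on the lane floor: 4 N at the predicted height, tips at reader z≈47, clear of the roof lips. Now I'll push along the lane, watching the forces.

Call:
apply_moves([
  [0, 0, 0.2],
  [0, -0.02, 0.4],
  [0, -0.04, 0.7],
  [0, -0.04, 1],
  [0, -0.04, 1.3],
  [0, -0.04, 1.5],
  [0, -0.04, 1.7],
  [0, -0.04, 1.9],
  [0, -0.04, 2.1],
  [0, -0.04, 2.3],
], yaw=[0, 0, 0, 0, 0, 0, 0, 0, 0, 0], gripper=[8, 8, 8, 8, 8, 8, 8, 8, 8, 8])

```text
clock: 14.88
tool_pos: [0.4748, 0.0973, 0.0244]
eef_rot: [0.028, 0.706, -0.025, 0.707]
contact_force: [-8.0, -0.1, 6.3]
opening: 0.154
```

```bash
python3 st.py
```

```text
t 14.88 reader xyz [-37.17  -0.04  24.37] yaw err 0.09 F [-8.  -0.7  6.3] M [0.08 1.58 0.06] op 0.154 tiltx [0.0021 0.0041] qd 0.076
```

Call:
apply_moves([
  [0, 0, 0.3],
  [0, 0, 0.5],
  [0, 0, 0.7],
  [-0.02, 0, 0.9],
  [-0.02, 0, 1.1],
  [-0.02, 0, 1.3],
  [-0.02, 0, 1.5],
  [-0.02, 0, 1.7],
  [-0.02, 0, 1.9],
  [-0.02, 0, 2.1],
], yaw=[0, 0, 0, 0, 0, 0, 0, 0, 0, 0], gripper=[8, 8, 8, 8, 8, 8, 8, 8, 8, 8])

```text
clock: 15.72
tool_pos: [0.4901, 0.0948, 0.0245]
eef_rot: [0.026, 0.709, -0.026, 0.704]
contact_force: [-11.1, 0.1, 11.5]
opening: 0.154
```

```bash
python3 st.py
```

```text
t 15.72 reader xyz [-21.73  -1.34  24.54] yaw err 0.2 F [-11.   -0.8  11.5] M [0.04 2.44 0.  ] op 0.154 tiltx [-0.0074  0.0009] qd 0.074
```

Call:
apply_moves([
  [-0.03, 0.02, 0.3],
  [-0.05, 0.05, 0.5],
  [-0.05, 0.08, 0.7],
  [-0.05, 0.1, 0.9],
  [-0.05, 0.1, 1.1],
  [-0.05, 0.1, 1.3],
  [-0.05, 0.12, 1.5],
  [-0.05, 0.12, 1.7],
  [-0.05, 0.12, 1.9],
  [-0.05, 0.12, 2.1],
], yaw=[0, 0, 0, 0, 0, 0, 0, 0, 0, 0], gripper=[8, 8, 8, 8, 8, 8, 8, 8, 8, 8])

```text
clock: 16.55
tool_pos: [0.5085, 0.0931, 0.0247]
eef_rot: [0.025, 0.711, -0.027, 0.702]
contact_force: [-7.0, -1.2, 5.5]
opening: 0.155
```

```bash
python3 st.py
```

```text
t 16.55 reader xyz [-3.26 -1.53 24.72] yaw err 0.2 F [-6.9 -1.8  5.5] M [-0.22  1.37 -0.04] op 0.155 tiltx [-0.0123 -0.0018] qd 0.074
```

Call:
apply_moves([
  [-0.02, 0.03, 0.3],
  [-0.04, 0.06, 0.6],
  [-0.05, 0.1, 0.9],
  [-0.05, 0.12, 1.2],
  [-0.06, 0.15, 1.5],
  [-0.06, 0.15, 1.8],
  [-0.07, 0.15, 2.1],
  [-0.07, 0.15, 2.4],
  [-0.07, 0.15, 2.7],
  [-0.07, 0.15, 3],
], yaw=[0, 0, 0, 0, 0, 0, 0, 0, 0, 0], gripper=[8, 8, 8, 8, 8, 8, 8, 8, 8, 8])

```text
clock: 17.38
tool_pos: [0.5392, 0.0923, 0.025]
eef_rot: [0.026, 0.711, -0.027, 0.702]
contact_force: [-1.3, -1.8, -1.3]
opening: 0.154
```

```bash
python3 - <<'E'
from st import *
st()
im=snapshot('scene');c=im[130:240,220:340,::-1];cv2.imwrite('pics/s11.png',cv2.resize(c,None,fx=5,fy=5,interpolation=cv2.INTER_CUBIC))
E
```

```text
t 17.38 reader xyz [ 2.734e+01 -1.000e-02  2.502e+01] yaw err 0.2 F [-1.1 -1.9 -1.3] M [-0.3   0.18  0.05] op 0.154 tiltx [-0.0119 -0.0018] qd 0.103
```

View pics/s11.png

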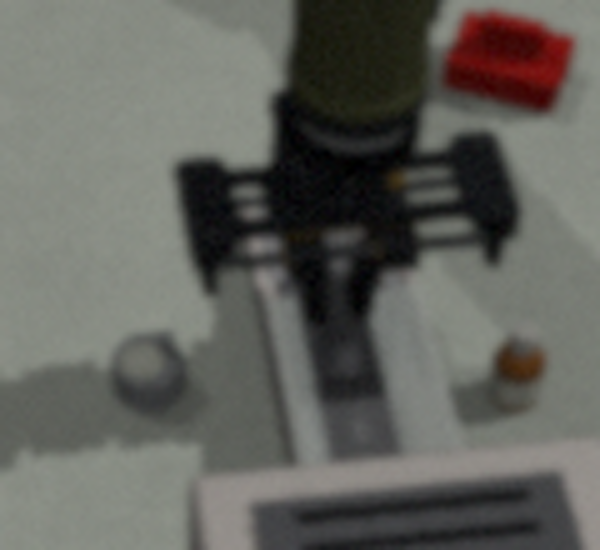

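Call:
apply_moves([
  [0, 0, 0.3],
  [-0.01, 0, 0.6],
  [-0.01, 0, 0.9],
  [-0.02, 0, 1.2],
  [-0.02, 0, 1.5],
  [-0.02, 0, 1.8],
  [-0.02, 0, 2.1],
  [-0.03, 0, 2.4],
  [-0.03, 0, 2.7],
  [-0.03, 0, 3],
], yaw=[0, 0, 0, 0, 0, 0, 0, 0, 0, 0], gripper=[8, 8, 8, 8, 8, 8, 8, 8, 8, 8])

```text
clock: 18.27
tool_pos: [0.5701, 0.09, 0.025]
eef_rot: [0.026, 0.71, -0.027, 0.703]
contact_force: [-1.5, -0.9, -2.4]
opening: 0.154
```

```bash
python3 st.py
```

```text
t 18.27 reader xyz [58.39  0.11 25.02] yaw err 0.18 F [-1.4 -1.  -2.4] M [-0.22  0.22  0.  ] op 0.154 tiltx [-0.011  -0.0016] qd 0.11
```

Call:
apply_moves([
  [0, 0, 0.3],
  [0, 0, 0.6],
  [0, 0, 0.9],
  [-0.01, 0, 1.2],
  [-0.01, 0, 1.5],
  [-0.02, 0, 1.8],
  [-0.02, 0, 2.1],
  [-0.02, 0, 2.4],
  [-0.02, 0, 2.7],
  [-0.02, 0, 3],
], yaw=[0, 0, 0, 0, 0, 0, 0, 0, 0, 0], gripper=[8, 8, 8, 8, 8, 8, 8, 8, 8, 8])

```text
clock: 19.1
tool_pos: [0.6003, 0.0877, 0.0249]
eef_rot: [0.026, 0.71, -0.027, 0.703]
contact_force: [-1.1, -1.5, -2.4]
opening: 0.153
```

```bash
python3 st.py
```

```text
t 19.1 reader xyz [88.66  0.2  24.87] yaw err 0.18 F [-1.  -1.5 -2.4] M [-0.27  0.19  0.05] op 0.153 tiltx [-0.011  -0.0016] qd 0.114
```

Call:
apply_moves([
  [0, 0, 0.15],
  [0, 0, 0.3],
  [0, 0, 0.45],
  [0, 0, 0.6],
  [0, 0, 0.7],
  [0, 0, 0.8],
  [0, 0, 0.8],
], yaw=[0, 0, 0, 0, 0, 0, 0], gripper=[8, 8, 8, 8, 8, 8, 8])

```text
clock: 19.68
tool_pos: [0.6092, 0.0878, 0.025]
eef_rot: [0.026, 0.71, -0.027, 0.703]
contact_force: [-0.3, 0.4, -1.0]
opening: 0.157
```

Call:
apply_moves([
  [0, 0, 0.08],
  [0, 0, 0.16],
  [0, 0, 0.24],
  [0, 0, 0.32],
  [0, 0, 0.4],
  [0, 0, 0.4],
], yaw=[0, 0, 0, 0, 0, 0], gripper=[8, 8, 8, 8, 8, 8])

```text
clock: 20.18
tool_pos: [0.6135, 0.0876, 0.025]
eef_rot: [0.026, 0.71, -0.027, 0.703]
contact_force: [-0.4, 0.8, -0.5]
opening: 0.154
```

```bash
python3 st.py
```

```text
t 20.18 reader xyz [101.85   1.15  24.99] yaw err 0.17 F [-0.4  0.8 -0.5] M [-0.06  0.01 -0.  ] op 0.154 tiltx [-0.0089 -0.0001] qd 0.005
```

Call:
apply_moves([
  [0, -0.02, 0.08],
  [0, -0.04, 0.16],
  [0, -0.06, 0.24],
  [0, -0.08, 0.32],
  [0, -0.08, 0.4],
  [0, -0.08, 0.4],
], yaw=[0, 0, 0, 0, 0, 0], gripper=[8, 8, 8, 8, 8, 8])

```text
clock: 20.68
tool_pos: [0.6177, 0.0865, 0.025]
eef_rot: [0.026, 0.71, -0.027, 0.704]
contact_force: [-0.7, 0.1, -1.2]
opening: 0.157
```

Call:
apply_moves([
  [0, 0, 0.08],
  [0, 0, 0.16],
  [0, 0, 0.24],
  [0, 0, 0.32],
  [0, 0, 0.4],
  [0, 0, 0.4],
], yaw=[0, 0, 0, 0, 0, 0], gripper=[8, 8, 8, 8, 8, 8])

```text
clock: 21.18
tool_pos: [0.6219, 0.0862, 0.0249]
eef_rot: [0.026, 0.71, -0.027, 0.704]
contact_force: [-0.8, 0.6, -2.0]
opening: 0.155
```

Call:
apply_moves([
  [0, 0, 0.08],
  [0, 0, 0.16],
  [0, 0, 0.24],
  [0, 0, 0.32],
  [0, 0, 0.4],
  [0, 0, 0.4],
], yaw=[0, 0, 0, 0, 0, 0], gripper=[8, 8, 8, 8, 8, 8])

```text
clock: 21.68
tool_pos: [0.6262, 0.0858, 0.0249]
eef_rot: [0.027, 0.709, -0.027, 0.704]
contact_force: [0.4, -0.1, -1.6]
opening: 0.155
```

```bash
python3 st.py
```

```text
t 21.68 reader xyz [114.59   0.33  24.92] yaw err 0.15 F [ 0.4 -0.1 -1.6] M [-0.01 -0.04  0.01] op 0.155 tiltx [-0.008  0.   ] qd 0.004
```

Call:
apply_moves([
  [0, 0, 0.08],
  [0, 0, 0.16],
  [0, 0, 0.24],
  [0, 0, 0.32],
  [0, 0, 0.4],
  [0, 0, 0.4],
], yaw=[0, 0, 0, 0, 0, 0], gripper=[8, 8, 8, 8, 8, 8])

```text
clock: 22.18
tool_pos: [0.6304, 0.0855, 0.0249]
eef_rot: [0.027, 0.709, -0.027, 0.704]
contact_force: [0.1, -0.7, -1.4]
opening: 0.158
```

Call:
apply_moves([
  [0, 0, 0.08],
  [0, 0, 0.16],
  [0, 0, 0.24],
  [0, 0, 0.32],
  [0, 0, 0.4],
  [0, 0, 0.4],
], yaw=[0, 0, 0, 0, 0, 0], gripper=[8, 8, 8, 8, 8, 8])

```text
clock: 22.68
tool_pos: [0.6346, 0.0852, 0.0249]
eef_rot: [0.027, 0.709, -0.027, 0.704]
contact_force: [1.2, -0.7, -0.6]
opening: 0.157
```

Call:
apply_moves([
  [0, 0, 0.08],
  [0, 0, 0.16],
  [0, 0, 0.24],
  [0, 0, 0.32],
  [0, 0, 0.4],
  [0, 0, 0.4],
], yaw=[0, 0, 0, 0, 0, 0], gripper=[8, 8, 8, 8, 8, 8])

```text
clock: 23.18
tool_pos: [0.6388, 0.0848, 0.0249]
eef_rot: [0.027, 0.709, -0.027, 0.704]
contact_force: [-0.7, 0.3, -1.7]
opening: 0.155
```

```bash
python3 st.py
```

```text
t 23.18 reader xyz [127.29   0.31  24.86] yaw err 0.13 F [-0.8  0.3 -1.7] M [ 0.03 -0.03 -0.03] op 0.155 tiltx [-0.0073  0.0002] qd 0.005
```

Still no contact at x≈127. The latest possible place is 132, plus calibration error, so I'll go in smaller steps now.

Call:
apply_moves([
  [0, 0, 0.06],
  [0, 0, 0.12],
  [0, 0, 0.18],
  [0, 0, 0.24],
  [0, 0, 0.3],
  [0, 0, 0.3],
], yaw=[0, 0, 0, 0, 0, 0], gripper=[8, 8, 8, 8, 8, 8])

```text
clock: 23.68
tool_pos: [0.64, 0.0849, 0.0247]
eef_rot: [0.026, 0.71, -0.027, 0.703]
contact_force: [-4.9, 1.1, 3.1]
opening: 0.155
```

```bash
python3 st.py
```

```text
t 23.68 reader xyz [128.4    0.5   24.73] yaw err 0.15 F [-5.   0.8  3.1] M [ 0.13  1.13 -0.08] op 0.155 tiltx [-0.0109 -0.0001] qd 0.004
```

Contact felt: x≈128, Fx -5 N. Bringing it up to about 10 N.

Call:
apply_moves([
  [0, 0, 0.2],
  [0, 0, 0.26],
  [0, 0, 0.32],
  [0, 0, 0.36],
  [0, 0, 0.4],
  [0, 0, 0.4],
], yaw=[0, 0, 0, 0, 0, 0], gripper=[8, 8, 8, 8, 8, 8])

```text
clock: 24.18
tool_pos: [0.6401, 0.0849, 0.0249]
eef_rot: [0.026, 0.713, -0.027, 0.7]
contact_force: [-10.9, 0.8, 8.0]
opening: 0.154
```

```bash
python3 st.py
```

```text
t 24.18 reader xyz [128.57   0.54  24.93] yaw err 0.18 F [-10.9  -0.1   8. ] M [ 0.11  2.04 -0.15] op 0.154 tiltx [-0.018  -0.0011] qd 0.004
```

Call:
apply_moves([
  [0, 0, 0.1],
  [0, 0, 0.05],
  [0, 0, 0.05],
  [0, 0, 0.05],
], yaw=[0, 0, 0, 0], gripper=[8, 8, 8, 8])

```text
clock: 24.52
tool_pos: [0.6396, 0.0849, 0.025]
eef_rot: [0.026, 0.714, -0.027, 0.7]
contact_force: [-4.7, 0.0, 4.3]
opening: 0.151
```

```bash
python3 st.py
```

```text
t 24.52 reader xyz [128.03   0.43  25.01] yaw err 0.19 F [-4.7 -0.4  4.3] M [ 0.03  1.15 -0.03] op 0.151 tiltx [-0.02   -0.0016] qd 0.002
```

Call:
apply_moves([
  [0, 0, 0],
  [0, 0, 0],
  [0, 0, 0],
  [0, 0, 0],
  [0, 0, 0],
], yaw=[0, 0, 0, 0, 0], gripper=[18, 22, 28, 32, 32])

```text
clock: 24.93
tool_pos: [0.6403, 0.0848, 0.0251]
eef_rot: [0.026, 0.713, -0.027, 0.7]
contact_force: [-1.0, -0.2, 0.3]
opening: 0.318
```

```bash
python3 - <<'E'
from st import *
st()
im=snapshot('wrist');v=np.ascontiguousarray(im[:,:,::-1]);cv2.imwrite('pics/w12.png',v)
E
```

```text
t 24.93 reader xyz [128.72   0.42  25.08] yaw err 0.18 F [-1.  -0.3  0.3] M [ 0.   -0.02 -0.05] op 0.318 tiltx [-0.0188 -0.0014] qd 0.005
```

View pics/w12.png

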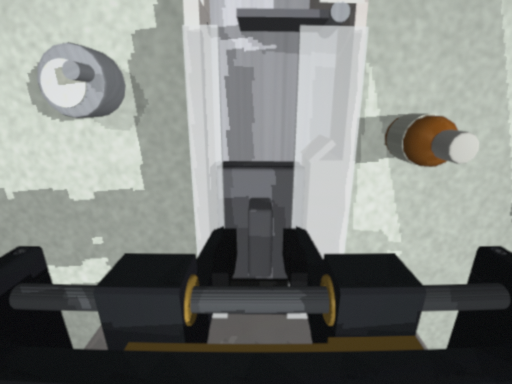

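Released. The flap is already shut behind the carrier (dark plate at rows 10–25). Lifting straight up.

Call:
apply_moves([
  [-0.3, 0, 0],
  [-0.8, 0, 0],
  [-1.5, 0, 0],
  [-2.5, 0, 0],
  [-4, 0, 0],
  [-6, 0, -0.5],
  [-8.5, 0, -1.5],
  [-11, 0, -2.5],
  [-13, 0, -4],
  [-15, 0, -6],
], yaw=[0, 0, 0, 0, 0, 0, 0, 0, 0, 0], gripper=[34, 34, 34, 34, 34, 34, 34, 34, 34, 34])

```text
clock: 25.82
tool_pos: [0.584, 0.0896, 0.1785]
eef_rot: [0.026, 0.712, -0.027, 0.701]
contact_force: [-0.2, -0.6, -0.1]
opening: 0.334
```

Call:
apply_moves([
  [-1, 0, -4],
  [-1, 0, -8],
  [-1, 0, -12],
  [-1, 0, -12],
  [-1, 0, -12],
], yaw=[0, 0, 0, 0, 0], gripper=[34, 34, 34, 34, 34])

```text
clock: 26.23
tool_pos: [0.462, 0.0985, 0.1915]
eef_rot: [0.025, 0.712, -0.027, 0.701]
contact_force: [0.6, -0.3, 0.4]
opening: 0.337
```

```bash
python3 - <<'E'
from st import *
snapshot('wrist')
im=snapshot('wrist');p=camera_params('wrist');st()
v=np.ascontiguousarray(im[:,:,::-1]);cv2.imwrite('pics/w13.png',v)
cv2.imwrite('pics/w13c.png',cv2.resize(v[100:290,160:360],None,fx=3.5,fy=3.0,interpolation=cv2.INTER_CUBIC))
im=snapshot('top');v=np.ascontiguousarray(im[:,:,::-1]);cv2.imwrite('pics/t13.png',v)
im=snapshot('scene');c=im[110:250,230:380,::-1];cv2.imwrite('pics/s13.png',cv2.resize(c,None,fx=4,fy=4,interpolation=cv2.INTER_CUBIC))
E
```

```text
t 26.33 reader xyz [-45.9    1.08 191.4 ] yaw err 0.11 F [ 0.2 -0.3  0.1] M [ 0.04 -0.04  0.02] op 0.343 tiltx [-0.0125  0.    ] qd 0.032
```

View pics/w13c.png

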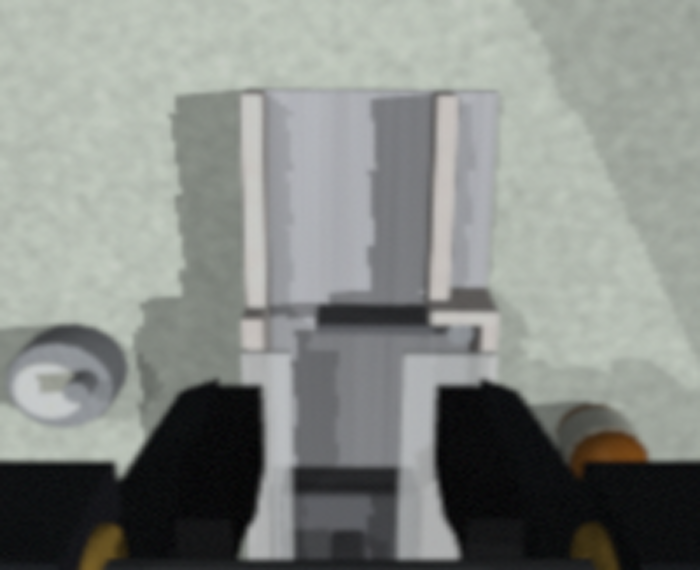

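View pics/s13.png

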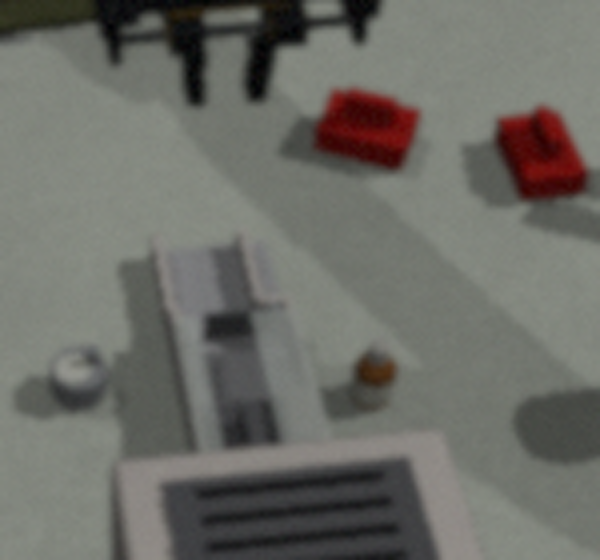

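View pics/t13.png

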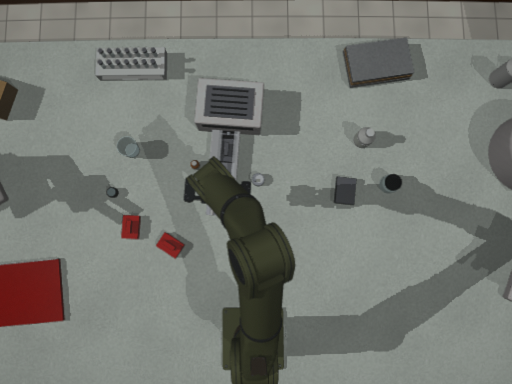

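```bash
python3 - <<'E'
from st import *
im=snapshot('wrist');p=camera_params('wrist');st()
col=im[255:275,255:265].mean(axis=(1,2));print(col.round())
col=im[262:292,250:272].mean(axis=(2)).round();
for x in (86,88,90): print(x,'lid rear row',proj(p,[rw(x,0,34)]).round(1), 'ridge rear top',proj(p,[rw(x+18,0,58)]).round(1))
for x in (8,): print(proj(p,[rw(x,-26,44)]))
E
```

```text
t 26.48 reader xyz [-45.76   0.95 190.63] yaw err 0.05 F [-0.1 -0.5 -0.1] M [ 0.03 -0.04  0.06] op 0.339 tiltx [-0.0138  0.0001] qd 0.012
[56. 40. 40. 40. 39. 36. 36. 44. 61. 81. 93. 96. 97. 97. 97. 96. 96. 96.
 96. 92.]
86 lid rear row [[259.1 264.5]] ridge rear top [[259.  286.1]]
88 lid rear row [[259.1 265.8]] ridge rear top [[259.  287.3]]
90 lid rear row [[259.1 267. ]] ridge rear top [[259.  288.5]]
[[238.88415182 216.15521195]]
```

Call:
apply_moves([
  [-1, 0, 3],
  [-2, 0, 6],
  [-3, 0, 9],
  [-3, 0, 12],
  [-3, 0, 15],
  [-3, 0, 17],
  [-3, 0, 18],
  [-3, 0, 18],
  [-3, 0, 18],
  [-3, 0, 18],
], yaw=[0, 0, 0, 0, 0, 0, 0, 0, 0, 0], gripper=[80, 80, 80, 80, 80, 80, 80, 80, 80, 80])

```text
clock: 27.32
tool_pos: [0.6455, 0.0852, 0.2178]
eef_rot: [0.027, 0.712, -0.027, 0.701]
contact_force: [-0.6, 0.4, 0.6]
opening: 0.801
```

```bash
python3 - <<'E'
from st import *
import pickle
snapshot('wrist');im=snapshot('wrist');p=camera_params('wrist');st()
v=np.ascontiguousarray(im[:,:,::-1]);cv2.imwrite('pics/w14.png',v);pickle.dump(p,open('w14.pkl','wb'))
cv2.imwrite('pics/w14c.png',cv2.resize(v[60:260,190:330],None,fx=4,fy=3,interpolation=cv2.INTER_CUBIC))
E
```

```text
t 27.42 reader xyz [133.82   1.31 218.24] yaw err 0.09 F [-0.9  0.8  0. ] M [ 0.03  0.02 -0.04] op 0.801 tiltx [-0.0145  0.0001] qd 0.005
```

View pics/w14c.png

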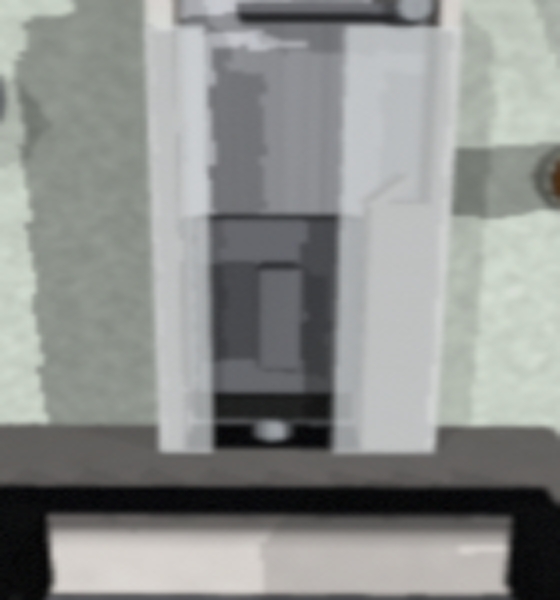

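```bash
python3 - <<'E'
from st import *
import pickle
p=pickle.load(open('w14.pkl','rb'))
def W(c,z):
    u=np.array([(c[0]+.5)/4-.5+190,(c[1]+.5)/3-.5+60]); w=pix2z(p,u,z/1000)[0]*1000-[511.9,94.4,0]; return np.round([C*w[0]+S*w[1],-S*w[0]+C*w[1]],1)
print('lip start',W((180,25),44),W((400,25),44))
print('lip end at housing 190',W((190,450),44))
print('lid rear',W((275,215),34),'lid front',W((275,393),34),'front z36',W((275,393),36),'ridge',W((280,266),58),W((280,370),58))
print('lead-in end 78?',W((400,203),44),'black end',W((275,422),36),W((275,422),44))
im=cv2.imread('pics/w14.png');print(im[185:204,250:262].mean(axis=(1,2)).round())
E
```

```text
lip start [  8.1 -29.3] [ 7.9 36.5]
lip end at housing 190 [189.3 -30.1]
lid rear [83.6 -0.8] lid front [164.8  -0.7] front z36 [164.2  -0.7] ridge [102.3   0.9] [147.   1.]
lead-in end 78? [77.6 38.8] black end [178.4  -0.7] [175.6  -0.7]
[105. 105. 105. 105. 101.  85.  47.  29.  31.  32.  32.  32.  32.  37.
  58.  88. 100.  99.  98.]
```

```bash
python3 - <<'E'
from st import *
t,c=campose_in_tool()
pos=np.array(rw(128.72,.42,25.08))
x=np.array([-.0188,-.0014,-1]);x/=np.linalg.norm(x)
psi=np.radians(90-4.46+.18);y=np.array([np.cos(psi),np.sin(psi),0]);y-=x*(x@y);y/=np.linalg.norm(y)
r=R.from_matrix(np.c_[x,y,np.cross(x,y)])
p=camera_params('wrist').copy();p['position']=pos+r.apply(t);p['orientation']=(r*c).as_quat()
im=cv2.imread('pics/w12.png')
print(im[155:215,256:264].mean(axis=(1,2)).round())
print(im[18:40,200:208].mean(axis=(1,2)).round())
print(im[155:175,230:240].mean(axis=(1,2)).round())
def W(u,z):
    w=pix2z(p,u,z/1000)[0]*1000-[511.9,94.4,0]; return np.round([C*w[0]+S*w[1],-S*w[0]+C*w[1]],1)
print('lip',W((204,26),44),'lid rear',W((260,165.5),34),'ridge rear top',W((260,208),58), 'slant',W((330,150),44))
v=cv2.imread('pics/w12.png')[0:240,180:370];cv2.imwrite('pics/w12c.png',cv2.resize(v,None,fx=4,fy=2.5,interpolation=cv2.INTER_CUBIC))
E
```

```text
[152. 152. 152. 152. 149. 133.  89.  56.  48.  48.  44.  41.  53.  69.
  89. 102. 110. 113. 114. 114. 114. 114. 114. 114. 114. 114. 114. 114.
 114. 114. 114. 115. 114. 115. 114. 114. 115. 114. 114. 114. 114. 108.
  90.  63.  50.  49.  49.  48.  48.  48.  49.  49.  50.  52.  59.  69.
  75.  78.  81.  82.]
[141. 141. 141. 141. 138. 142. 163. 192. 200. 201. 201. 201. 200. 198.
 197. 196. 197. 197. 197. 196. 196. 196.]
[126. 126. 126. 126. 124. 110.  71.  47.  45.  45.  41.  40.  53.  70.
  90. 101. 107. 110. 111. 111.]
lip [  9.1 -28.9] lid rear [83.6  0. ] ridge rear top [1.026e+02 1.000e-01] slant [72.3 40. ]
```

View pics/w12c.png

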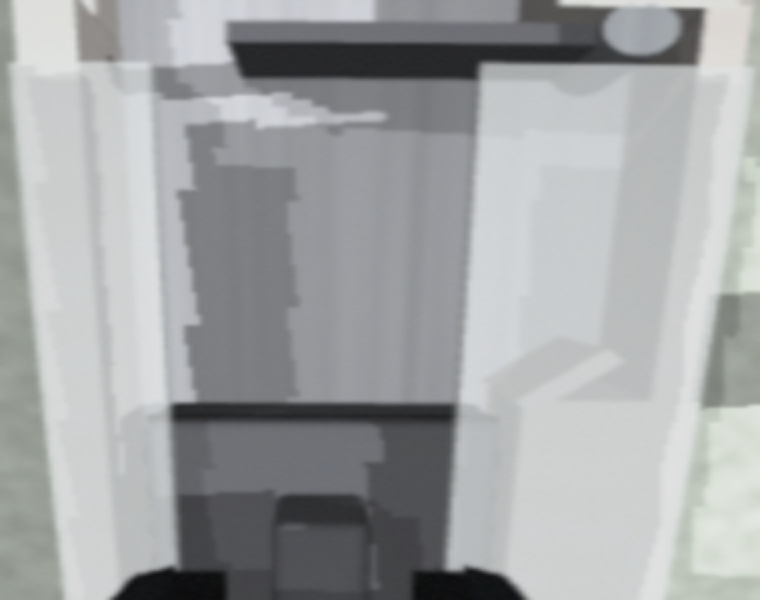

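Vision puts the carrier at x≈124, while the TCP was at ≈128 when pressing. It either slipped ~3 mm in the grip or recoiled when I released it under ~5 N. The clock is at 27 s, so I'll regrip, press again, and unload to near zero before opening.

```bash
python3 - <<'E'
from st import *
print(shift(rw(124.2,.6,70))); print(shift(rw(124.2,.6,25.2)))
E
```

```text
[array([14.84, -0.05, -0.75])]
[array([19.32, -0.05, -0.68])]
```

Call:
apply_moves([
  [1, 0, -0.2],
  [3, 0, -0.5],
  [5.5, 0, -0.7],
  [8, 0, -0.7],
  [10.5, 0, -0.8],
  [12.5, 0, -0.8],
  [14, -0.1, -0.8],
  [14.8, -0.1, -0.8],
  [14.8, -0.1, -0.8],
  [14.8, -0.1, -0.8],
], yaw=[0, 0, 0, 0, 0, 0, 0, 0, 0, 0], gripper=[34, 34, 34, 34, 34, 34, 34, 34, 34, 34])

```text
clock: 28.25
tool_pos: [0.635, 0.0851, 0.0705]
eef_rot: [0.027, 0.712, -0.027, 0.701]
contact_force: [0.0, 0.8, 1.0]
opening: 0.341
```

```bash
python3 - <<'E'
from st import *
st();print(shift(rw(124.2,.6,25.2)))
E
```

```text
t 28.25 reader xyz [123.46   0.34  70.53] yaw err 0.11 F [-0.   0.8  1. ] M [-0.   -0.   -0.02] op 0.341 tiltx [-0.0147  0.0002] qd 0.023
[array([4.53, 0.03, 0.14])]
```

Call:
apply_moves([
  [0.8, 0, 0.1],
  [1.7, 0, 0.1],
  [2.6, 0, 0.1],
  [3.4, 0, 0.1],
  [4, 0, 0.1],
  [4.4, 0, 0.1],
  [4.5, 0, 0.1],
  [4.5, 0, 0.1],
], yaw=[0, 0, 0, 0, 0, 0, 0, 0], gripper=[34, 34, 34, 34, 34, 34, 34, 34])

```text
clock: 28.92
tool_pos: [0.6351, 0.0851, 0.0251]
eef_rot: [0.027, 0.712, -0.027, 0.701]
contact_force: [-0.7, 0.2, 0.5]
opening: 0.34
```

```bash
python3 st.py
```

```text
t 28.92 reader xyz [123.59   0.28  25.09] yaw err 0.11 F [-0.7  0.1  0.5] M [-0.01 -0.03 -0.01] op 0.34 tiltx [-0.0153  0.0001] qd 0.013
```

Call:
apply_moves([
  [0, 0, 0.05],
  [0, 0, 0.05],
  [0, 0, 0.05],
  [0, 0, 0.05],
  [0, 0, 0.05],
  [0, 0, 0.05],
], yaw=[0, 0, 0, 0, 0, 0], gripper=[22, 15, 8, 8, 8, 8], force=40)

```text
clock: 29.42
tool_pos: [0.636, 0.0853, 0.0254]
eef_rot: [0.027, 0.712, -0.027, 0.701]
contact_force: [0.4, 0.5, 0.1]
opening: 0.155
```

```bash
python3 st.py
```

```text
t 29.42 reader xyz [124.43   0.54  25.39] yaw err 0.12 F [0.4 0.6 0.1] M [ 0.11 -0.05 -0.01] op 0.155 tiltx [-0.0145  0.0005] qd 0.002
```

Gripped at x=124.4. Pressing slowly again.

Call:
apply_moves([
  [0, 0, 0.05],
  [0, 0, 0.1],
  [0, 0, 0.15],
  [0, 0, 0.15],
], yaw=[0, 0, 0, 0], gripper=[8, 8, 8, 8])

```text
clock: 29.75
tool_pos: [0.6363, 0.0853, 0.0254]
eef_rot: [0.027, 0.712, -0.027, 0.701]
contact_force: [-3.8, 1.0, 3.5]
opening: 0.151
```

```bash
python3 st.py
```

```text
t 29.75 reader xyz [124.75   0.58  25.38] yaw err 0.12 F [-3.9  0.7  3.5] M [0.08 0.84 0.  ] op 0.151 tiltx [-0.0167  0.0002] qd 0.003
```

Resistance within about 0.3 mm, so the carrier was already home and had just slipped in the earlier grip. I'll press to ~10 N once, then unload gradually.

Call:
apply_moves([
  [0, 0, 0.2],
  [0, 0, 0.27],
  [0, 0, 0.33],
  [0, 0, 0.38],
  [0, 0, 0.38],
], yaw=[0, 0, 0, 0, 0], gripper=[8, 8, 8, 8, 8])

```text
clock: 30.17
tool_pos: [0.6366, 0.0852, 0.0254]
eef_rot: [0.026, 0.715, -0.027, 0.698]
contact_force: [-9.3, 0.5, 8.9]
opening: 0.158
```

```bash
python3 st.py
```

```text
t 30.17 reader xyz [125.05   0.57  25.45] yaw err 0.16 F [-9.3 -0.3  8.9] M [0.06 1.89 0.01] op 0.158 tiltx [-0.0233 -0.0007] qd 0.004
```

Call:
apply_moves([
  [0, 0, 0.15],
  [0, 0, 0.1],
  [0, 0, 0.05],
  [0, 0, 0.05],
], yaw=[0, 0, 0, 0], gripper=[8, 8, 8, 8])

```text
clock: 30.5
tool_pos: [0.6365, 0.0852, 0.0254]
eef_rot: [0.026, 0.715, -0.027, 0.698]
contact_force: [-6.0, -0.6, 5.2]
opening: 0.154
```

Call:
apply_moves([
  [0, 0, 0],
  [0, 0, 0],
  [0, 0, 0],
], yaw=[0, 0, 0], gripper=[8, 8, 8])

```text
clock: 30.75
tool_pos: [0.6365, 0.0852, 0.0255]
eef_rot: [0.026, 0.715, -0.027, 0.698]
contact_force: [-4.4, 1.1, 5.0]
opening: 0.153
```

```bash
python3 st.py
```

```text
t 30.75 reader xyz [124.94   0.57  25.46] yaw err 0.16 F [-4.5  0.7  5. ] M [ 0.14  0.83 -0.09] op 0.153 tiltx [-0.0244 -0.0009] qd 0.002
```

Call:
apply_moves([
  [-0.02, 0, -0.02],
  [-0.03, 0, -0.05],
  [-0.03, 0, -0.07],
  [-0.03, 0, -0.07],
], yaw=[0, 0, 0, 0], gripper=[8, 8, 8, 8])

```text
clock: 31.08
tool_pos: [0.6364, 0.0852, 0.0256]
eef_rot: [0.026, 0.715, -0.027, 0.698]
contact_force: [-1.5, -0.3, -1.2]
opening: 0.154
```

```bash
python3 st.py
```

```text
t 31.08 reader xyz [124.86   0.51  25.59] yaw err 0.16 F [-1.4 -0.4 -1.2] M [ 0.08  0.18 -0.03] op 0.154 tiltx [-0.0233 -0.0008] qd 0.003
```

Only ~1.4 N remains, so I'll open and lift.

Call:
apply_moves([
  [0, 0, 0],
  [0, 0, 0],
  [0, 0, 0],
  [0, 0, 0],
  [0, 0, 0],
], yaw=[0, 0, 0, 0, 0], gripper=[18, 22, 28, 34, 34])

```text
clock: 31.5
tool_pos: [0.6368, 0.0851, 0.0257]
eef_rot: [0.026, 0.715, -0.027, 0.699]
contact_force: [-0.1, -0.1, 0.4]
opening: 0.338
```

Call:
apply_moves([
  [-0.3, 0, 0],
  [-0.8, 0, 0],
  [-1.5, 0, 0],
  [-2.5, 0, 0],
  [-4, 0, 0],
  [-6.5, 0, 0],
  [-9.5, 0, 0],
  [-13, 0, 0],
  [-16, 0, 0],
  [-19, 0, 0],
], yaw=[0, 0, 0, 0, 0, 0, 0, 0, 0, 0], gripper=[34, 34, 34, 34, 34, 34, 60, 80, 80, 80])

```text
clock: 32.33
tool_pos: [0.6411, 0.0854, 0.2186]
eef_rot: [0.026, 0.714, -0.027, 0.699]
contact_force: [1.1, 0.2, -0.2]
opening: 0.62
```

Call:
apply_moves([
  [0, 0, 0],
  [0, 0, 0],
  [0, 0, 0],
], yaw=[0, 0, 0], gripper=[80, 80, 80])

```text
clock: 32.58
tool_pos: [0.6407, 0.0851, 0.2188]
eef_rot: [0.026, 0.714, -0.027, 0.699]
contact_force: [-0.9, -0.2, -0.6]
opening: 0.797
```

```bash
python3 - <<'E'
from st import *
import pickle
im=snapshot('wrist');p=camera_params('wrist');st()
v=np.ascontiguousarray(im[:,:,::-1]);pickle.dump(p,open('w15.pkl','wb'));cv2.imwrite('pics/w15.png',v)
cv2.imwrite('pics/w15c.png',cv2.resize(v[60:260,190:330],None,fx=4,fy=3,interpolation=cv2.INTER_CUBIC))
for n in('scene','top'): 
    w=snapshot(n);cv2.imwrite(f'pics/{n}15.png',w[:,:,::-1])
E
```

```text
t 32.63 reader xyz [128.64   0.57 217.77] yaw err 0.17 F [-0.3 -0.4  0. ] M [ 0.01 -0.05 -0.01] op 0.793 tiltx [-0.0231 -0.0011] qd 0.019
```

View pics/w15c.png

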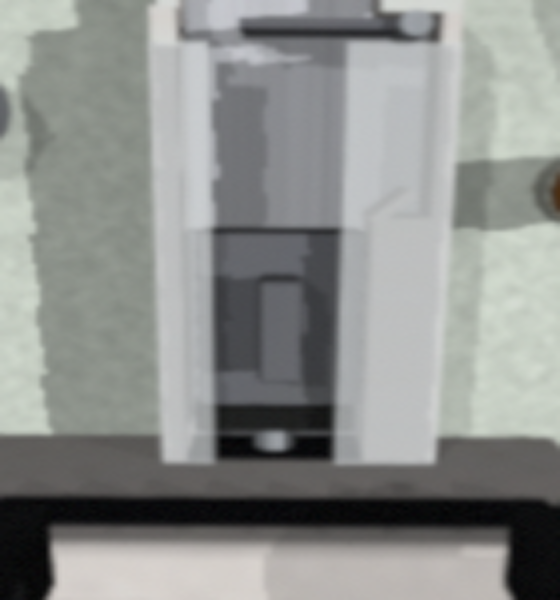

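View pics/scene15.png

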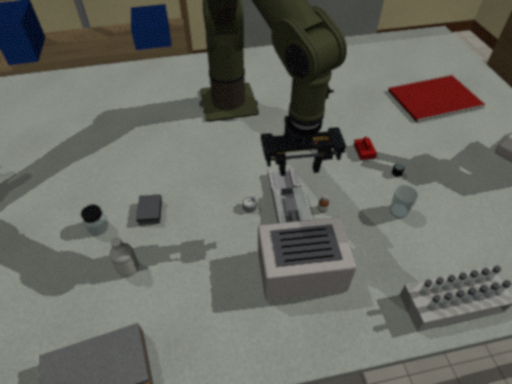

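The carrier's front edge (crop row 405) meets the black buffer. The flap lies straight across the lane (row 25), and the counter, oil bottle and other bystanders are where they were. Handing in.

```bash
python3 - <<'E'
from st import *
import pickle
p=pickle.load(open('w15.pkl','rb'))
def W(c,z):
    u=np.array([(c[0]+.5)/4-.5+190,(c[1]+.5)/3-.5+60]); w=pix2z(p,u,z/1000)[0]*1000-[511.9,94.4,0]; return np.round([C*w[0]+S*w[1],-S*w[0]+C*w[1]],1)
print(W((180,42),44),W((275,229),34),W((275,405),34))
st();print(finish_job())
E
```

```text
[  7.7 -30.6] [82.8 -1.9] [163.7  -1.7]
t 32.73 reader xyz [128.5    0.58 217.1 ] yaw err 0.17 F [-0.6 -0.5  0.3] M [-0.01 -0.02 -0.06] op 0.803 tiltx [-0.0242 -0.0011] qd 0.005
the job is handed in; nothing more can be done
None
```

I set the grey carrier down in the lane, pushed it through the flap and brought it slowly home against the end stop. I then let go and lifted clear, and handed the job in at 32.7 s.

**Press:** the push through the flap peaked at about 11 N. The press on the stop read 10.9 N the first time. I regripped once to check it was home, which gave 9.3 N, then unloaded to about 1.4 N before opening.

**Last checks:** the carrier's front edge sits against the black buffer, with its origin at reader x of about 123–124. The flap is straight across the lane and shut, no bystander looks moved, and the hand is clear with no contact force.

**What disagreed or went wrong:**
- **Fingertips:** the stated length did not match. The tips are about 22.5 mm behind the reported TCP instead of 14 mm ahead. My first grip closed on air above the ridge, and finding the true length took a touch on the lid of about 18 N.
- **Slip:** the carrier slipped about 4 mm in the fingers during the push, so the hand read x=128 when the carrier was at 124. On the second press, resistance came within about 0.3 mm, which showed it was already home.

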